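# Fan out the graded wear plates in the counter tray

### The job

Lay the three wear plates in the tray as an overlapping fan, like roof tiles, so that the storekeeper can read every grade colour: first yellow, with its painted end up on the wooden step and its bare end on the tray floor, then green with its painted end resting on yellow's bare end, then blue on green in the same way. Each should overlap the step or plate under it by about 50 mm, all painted ends pointing to the step and all in line down the middle of the tray. Set the plates down without dropping them, and leave the gear, the bearing and the carton where they are.

Things in the scene. Friction and masses are not known exactly. Their poses are not given: they have to be found in the camera images.
- tray: Shallow aluminium tray, fixed, lying sideways to the robot: inside 120 mm wide (its x), 340 mm long (its y). Floor top 5 mm above the bench; lip all round 12 mm above the floor, 6 mm thick. At its +y end (robot's left) a pale wooden step fills the width: 10 mm high above the floor, reaching 70 mm from the end wall. Origin: centre of underside, at bench height.
- step_edge (a point): Middle of the upper edge of the wooden step that faces down the tray: on the tray's centre line, 100 mm from the tray's centre towards +y, 15 mm above the bench. Axes as the tray's: +y points over the step to its end wall.
- yellow_plate: Flat dark-steel wear plate, 50 mm wide (its x), 120 mm long (its y), 10 mm thick, about 0.45 kg, with two dark bolt-hole marks on top (flat). The last 25 mm at its +y end are painted yellow. Origin: centre of its underside. Starts flat on the bench, painted end roughly to the robot's left. The three plates differ only in paint.
- yellow_painted_end (a point): Middle of the underside edge at the painted end of the yellow plate (60 mm from its origin along its +y).
- yellow_plain_end (a point): Middle of the underside edge at the bare end of the yellow plate (60 mm from its origin along its -y).
- green_plate: Flat dark-steel wear plate, 50 mm wide (its x), 120 mm long (its y), 10 mm thick, about 0.45 kg, with two dark bolt-hole marks on top (flat). The last 25 mm at its +y end are painted green. Origin: centre of its underside. Starts flat on the bench, painted end roughly to the robot's left. The three plates differ only in paint.
- green_painted_end (a point): Middle of the underside edge at the painted end of the green plate (60 mm from its origin along its +y).
- green_plain_end (a point): Middle of the underside edge at the bare end of the green plate (60 mm from its origin along its -y).
- blue_plate: Flat dark-steel wear plate, 50 mm wide (its x), 120 mm long (its y), 10 mm thick, about 0.45 kg, with two dark bolt-hole marks on top (flat). The last 25 mm at its +y end are painted blue. Origin: centre of its underside. Starts flat on the bench, painted end roughly to the robot's left. The three plates differ only in paint.
- blue_painted_end (a point): Middle of the underside edge at the painted end of the blue plate (60 mm from its origin along its +y).
- blue_plain_end (a point): Middle of the underside edge at the bare end of the blue plate (60 mm from its origin along its -y).
- gear: Bystander: a loose steel gear wheel lying flat, about 103 mm across, 22 mm thick with a 44 mm hub up to 40 mm. Origin: centre of its underside.
- bearing: Bystander: a loose steel bearing ring lying flat, 84 mm outside, 48 mm bore, 22 mm high. Origin: centre of its underside.
- carton: Bystander: a loose closed cardboard carton, 80 mm (x) by 130 mm (y), 60 mm high. Origin: centre of its underside.
There are look-alikes about, which are no part of the job. Leave any turquoise look-alike of the green_plate alone. What is shaped like the blue_plate but pink is not meant.

How it is judged:
By the outcome, as a careful person would: the job done as asked, in the order asked, and still so for the second after the job is handed in, with the robot touching nothing.
It also fails if it takes over 56 s, if anything falls off the work surface, if the arm or the gripper's body presses on something with over 40 N, if the wrist force passes 120 N, or if a joint passes its speed limit or range.

### The arm

A 7-joint arm with a two-finger parallel gripper is mounted at the origin on the work surface. World frame = base frame: x ahead of the robot, y to its left, z up, the work surface at z = 0. Lengths are in m, angles in rad, forces in N, time in s.
With the tool pointing down it reaches from about 0.4 to 0.925 m from the base axis. Payload 5.6 kg.
Tool frame: the origin (TCP) lies midway between the tips of the shut fingers; the grasp point (between the pads) lies grip_depth behind it (grip_depth is the distance from the TCP to the grasp point, in m); z points along the fingers, x is the direction in which the jaws open and shut, and the axes are right-handed (so a half turn about z gives the same grasp; the last joint's range is limited). The gripper opens to 85 mm and grips with 20 to 120 N. Pads are 22 mm wide; open, the fingers measure 114 mm over their backs; the gripper's body (76 mm by 85 mm) begins 54 mm behind the grasp point. The pads swing forward as they close: fully open they stand 13 mm farther back than shut.
Start: joints at [-0.043, 0.468, -0.012, 1.603, 0.006, 1.071, -0.056], TCP at [0.65, -0, 0.231] pointing down, gripper open.
Joint ranges: [-2.53, 2.53], [-0.31, 2.02], [-1.57, 1.55], [0.28, 2.44], [-1.29, 4.43], [0.15, 1.84], [-2.92, 2.92]. Speed limits (rad/s): [2.57, 2.57, 3.14, 3.14, 3.14, 3.14, 3.14].

### API

Orientations are given as a unit quaternion [w, x, y, z].
In Python, from station import * gives the robot as it stands.
- The arm moves only by the shell command python3 -m handwheel 'ROWS' [FORCE]. ROWS is JSON, a list of rows, each an object of numbers: "tx", "ty", "tz": the shift along the tool's x, y, z in cm; "spin": the turn about the tool's z in degrees; "claw": the finger opening in cm, from 0 to 8.54. A call has exactly 5 rows; each row is the pose to reach, as a shift and turn from the pose commanded when the call began, along the tool's axes at that moment; what a row does not reach only later rows make up. A row lasts 1/12 s, in which the tool goes at most 41.7 mm and 7.16 degrees, less where a joint would pass 70% of its speed; a pose out of reach is approached as far as the arm can. A call with a gripper value outside its range is refused whole. The fingers move at their own pace and stop on an object; FORCE is the grip in N (left out, the last holds). Time passes only in rows, so rows that repeat a pose let the fingers close, or fill a call up. It gives the time, the measured TCP pose, the force and the opening at its end, in the units of the state.
- sense(): the state, without advancing time (a new reading comes with each control period).
- camera(name): name is "scene" or "side" or "wrist"; returns a dict with "img" (384x512x3 uint8, red, green, blue), "camera_matrix" (3x3 intrinsics, pixels), "rvec" (rotation vector, rad) and "tvec" (3), from world to camera coordinates, as OpenCV has them. Camera axes: x right, y down, z forward; pixel columns grow to the right and rows downward; lengths in m; the calibration is good to about 2 mm. A picture is of the moment at which its call begins. There is no depth.
- hand_in(): hands the job in, once; it reports no verdict.
The state is a dict: "t": time; "qpos": joint angles; "dq": joint speeds; "tau": joint torques, N m; "tcp_pos": TCP position; "orientation": TCP orientation; "contact_force": force on the tool from outside, world axes, zero at the start; "ft_torque": the same for the moment, N m; "gripper_width": opening from 0.0 (shut) to 1.0 (fully open).
Only numpy, scipy, OpenCV 4.12 (cv2) and the standard library are available. Lean on these libraries where they do the work, as an engineer would, in place of code of your own. Each camera call takes 0.05 s, during which the arm holds its last target.

## Working session

There is one attempt and no reset: what is moved stays moved. The work goes in short steps, Python scripts to look and compute and a shell command to move; the robot and the scene stay as the last step left them, time stands still between calls to the robot, and variables do not carry over. Pictures are saved under pics/ and viewed, and the job is handed in when it is done.

```bash
mkdir -p pics; ls; python3 - <<'E'
from station import *
import cv2
print(sense())
for n in ("scene","side","wrist"):
    c=camera(n); cv2.imwrite(f"pics/{n}0.png",cv2.cvtColor(c["img"],cv2.COLOR_RGB2BGR)); print(n,c["camera_matrix"],c["rvec"],c["tvec"])
E
```

```text
pics
{'t': 0.0, 'qpos': array([-0.04293956,  0.46837634, -0.01160467,  1.6036744 ,  0.00600847,
        1.07142253, -0.05626853]), 'dq': array([ 1.75318469e-03, -1.18868896e-03,  2.69530312e-04, -9.21862990e-04,
        9.44931728e-04, -2.85275782e-04, -4.84785055e-05]), 'tau': array([-1.81076980e-04, -5.32374322e+01,  2.12178100e-02, -2.51299274e+01,
        1.13576866e-02,  7.69772858e-03, -1.10212341e-06]), 'tcp_pos': array([ 6.49408183e-01, -1.10768897e-04,  2.30317877e-01]), 'orientation': array([ 6.71983360e-05,  9.99999573e-01, -4.34740331e-05, -9.20667461e-04]), 'contact_force': array([-0.36893368,  0.67561149, -0.34945628]), 'ft_torque': array([-0.02032967,  0.03526246, -0.07224292]), 'gripper_width': 0.9995048400451267}
scene [[409.92639546   0.         253.70252736]
 [  0.         409.92639546 188.05849803]
 [  0.           0.           1.        ]] [ 2.00464204  1.66518333 -0.56930333] [-0.08679262 -0.36609129  1.45587518]
side [[372.07403085   0.         246.29633691]
 [  0.         372.07403085 195.74476204]
 [  0.           0.           1.        ]] [ 2.36979085 -0.10969878  0.06081352] [-0.51352146  0.05614863  0.9816579 ]
wrist [[333.430748     0.         248.47044992]
 [  0.         333.430748   190.83641383]
 [  0.           0.           1.        ]] [-2.83283513e+00 -5.13404052e-04  3.00451337e-04] [-0.65041524 -0.03771668  0.37750438]
```

View pics/scene0.png

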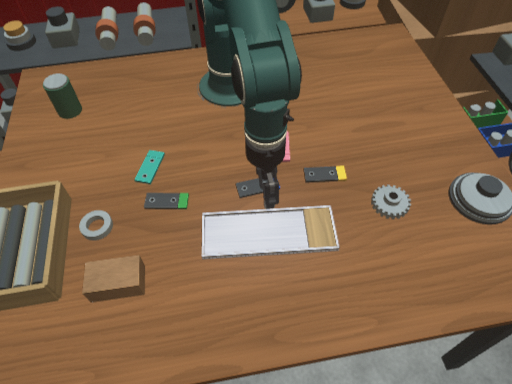

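View pics/side0.png

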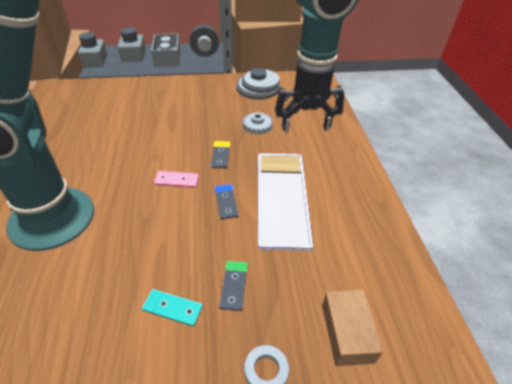

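View pics/wrist0.png

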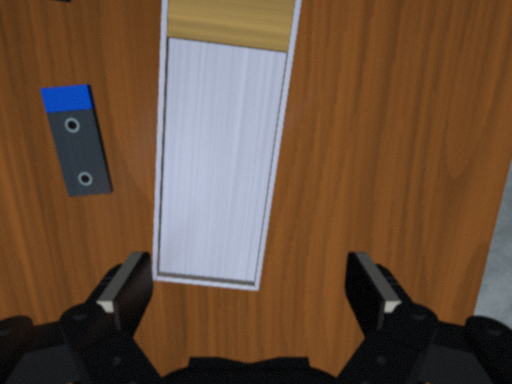

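```bash
cat > h.py <<'E'
from station import *
import cv2, numpy as np
def snap(n,f=None):
    c=camera(n)
    if f: cv2.imwrite(f"pics/{f}.png",cv2.cvtColor(c["img"],cv2.COLOR_RGB2BGR))
    return c
def crop(c,f,x0,y0,x1,y1,s):
    im=cv2.cvtColor(c["img"],cv2.COLOR_RGB2BGR)[y0:y1,x0:x1]
    im=cv2.resize(im,None,fx=s,fy=s,interpolation=cv2.INTER_CUBIC)
    for x in range((x0//10+1)*10,x1,10):
        X=int((x+.5-x0)*s); cv2.line(im,(X,0),(X,4 if x%50 else 12),(0,255,255),1)
        if x%20==0: cv2.putText(im,str(x),(X-8,14),0,.35,(0,255,255),1)
    for y in range((y0//10+1)*10,y1,10):
        Y=int((y+.5-y0)*s); cv2.line(im,(0,Y),(6,Y),(0,255,255),1)
        if y%20==0: cv2.putText(im,str(y),(8,Y+4),0,.35,(0,255,255),1)
    cv2.imwrite(f"pics/{f}.png",im)
def bp(c,px,z):
    K=np.array(c["camera_matrix"]);R,_=cv2.Rodrigues(np.array(c["rvec"]));t=np.array(c["tvec"]).ravel()
    o=-R.T@t; d=(R.T@(np.linalg.inv(K)@np.c_[np.atleast_2d(px).astype(float),np.ones(len(np.atleast_2d(px)))].T)).T
    return o+d*((z-o[2])/d[:,2])[:,None]
def proj(c,P):
    return cv2.projectPoints(np.atleast_2d(P).astype(float),np.array(c["rvec"]),np.array(c["tvec"]),np.array(c["camera_matrix"]),None)[0][:,0]
E
python3 - <<'E'
from h import *
c=snap("side"); crop(c,"s1",205,135,265,225,6.6); crop(c,"s2",210,250,260,320,8); crop(c,"s3",245,145,320,255,5.4)
c=snap("wrist"); crop(c,"w1",20,0,320,300,2)
E
```

```text
(no output)
```

View pics/s1.png

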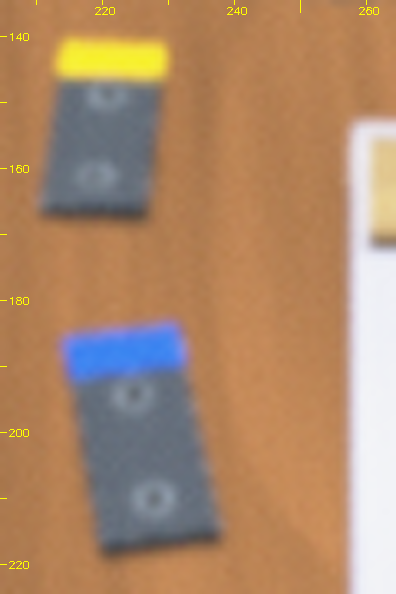

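View pics/s2.png

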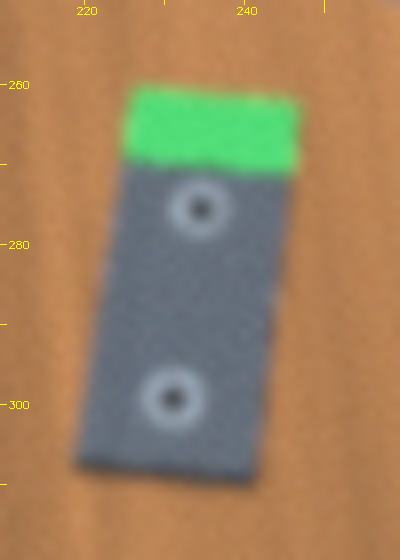

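View pics/s3.png

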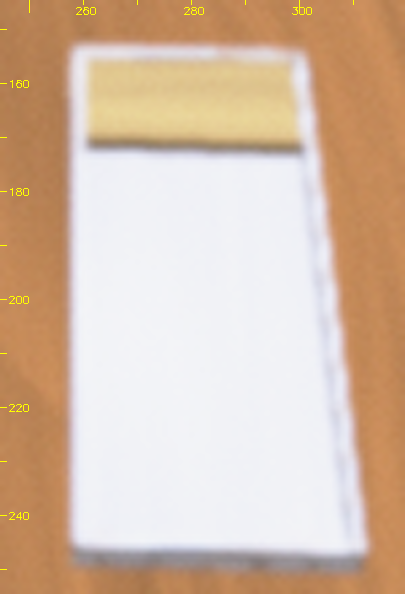

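View pics/w1.png

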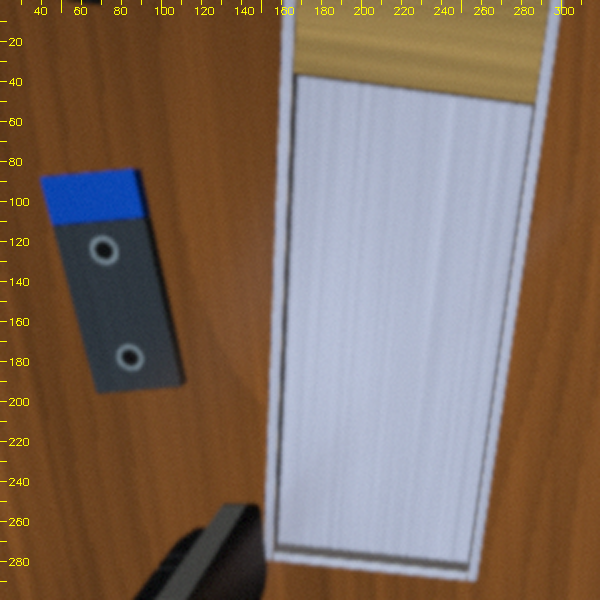

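```bash
cat > fit.py <<'E'
from h import *
def fit(c,px,z=0.010):
    # px: painted-left, painted-right, bare-right, bare-left  (left = smaller x)
    P=bp(c,px,z)[:,:2]; m=P.mean(0); y=(P[0]+P[1]-P[2]-P[3])/2; w=(P[1]+P[2]-P[0]-P[3])/2
    return np.round(m,4),"yaw(+y axis rel world y) deg",round(np.degrees(np.arctan2(-y[0],y[1])),1),"L,W",np.round(np.linalg.norm(y),4),np.round(np.linalg.norm(w),4)
E
python3 - <<'E'
from fit import *
s=snap("side"); w=snap("wrist")
print("Y",fit(s,[(213.5,140),(229.5,141),(226.5,166.5),(210.5,166)]))
print("B",fit(s,[(213.5,185.5),(231.5,183),(237.3,215.7),(219.7,217.7)]))
print("Bw",fit(w,[(40,88),(89,84),(112,191),(69,196)]))
print("G",fit(s,[(225.7,260),(246.5,262),(241,309.5),(219,307.7)]))
print("step edge w",bp(w,[(167,37),(286,52)],.015), "s",bp(s,[(260.5,171.2),(300.5,171.5)],.015))
print("lip outer bare w",bp(w,[(152,280),(257,290)],.017),"s",bp(s,[(257.5,246),(311.8,247)],.017))
print("lip outer step s",bp(s,[(257.5,153),(301,154)],.017))
E
```

```text
Y (array([0.4549, 0.2162]), 'yaw(+y axis rel world y) deg', np.float64(-7.0), 'L,W', np.float64(0.1257), np.float64(0.05))
B (array([0.4597, 0.0137]), 'yaw(+y axis rel world y) deg', np.float64(4.3), 'L,W', np.float64(0.1239), np.float64(0.0492))
Bw (array([0.4657, 0.019 ]), 'yaw(+y axis rel world y) deg', np.float64(4.9), 'L,W', np.float64(0.1174), np.float64(0.0508))
G (array([ 0.462 , -0.2477]), 'yaw(+y axis rel world y) deg', np.float64(-10.6), 'L,W', np.float64(0.1218), np.float64(0.0485))
step edge w [[0.57124658 0.12324018 0.015     ]
 [0.68811737 0.10969097 0.015     ]] s [[0.56911199 0.11586787 0.015     ]
 [0.68640833 0.10464907 0.015     ]]
lip outer bare w [[ 0.53335971 -0.14819704  0.017     ]
 [ 0.66153674 -0.16236572  0.017     ]] s [[ 0.5280852  -0.15400551  0.017     ]
 [ 0.6590585  -0.16863662  0.017     ]]
lip outer step s [[0.56986532 0.19755449 0.017     ]
 [0.70322577 0.181625   0.017     ]]
```

```bash
python3 -c "
from station import *
print(grip_depth)"; python3 -m handwheel '[{"tx":-3.5,"ty":-3.5,"tz":0.5,"spin":1.5,"claw":8},{"tx":-6,"ty":-6,"tz":1,"spin":3,"claw":8},{"tx":-9,"ty":-9,"tz":2,"spin":4,"claw":8},{"tx":-12,"ty":-12,"tz":3,"spin":5.5,"claw":8},{"tx":-15,"ty":-15,"tz":4,"spin":7,"claw":8}]' 80
```

```text
0.0187
t: 0.77
tcp_pos: [0.504, 0.1456, 0.193]
orientation: [-0.0, 0.998, -0.062, 0.0]
contact_force: [0.1, 0.6, 0.5]
gripper_width: 0.938
```

```bash
python3 -m handwheel '[{"tx":-2.5,"ty":-1.8,"tz":2},{"tx":-5.2,"ty":-3.5,"tz":4},{"tx":-5.2,"ty":-3.5,"tz":4},{"tx":-5.2,"ty":-3.5,"tz":4},{"tx":-5.2,"ty":-3.5,"tz":4}]'
python3 - <<'E'
from h import *
s=sense(); print(s["tcp_pos"],s["orientation"])
c=snap("wrist","w2"); print(proj(c,[s["tcp_pos"]*[1,1,0]+[0,0,.005]])); import pickle; pickle.dump(c,open("c.pkl","wb"))
im=c["img"]; crop(c,"w2g",100,0,400,300,2)
E
```

```text
[0.50401888 0.14558829 0.19297979] [-1.53225369e-04  9.98081573e-01 -6.19113044e-02  3.75287544e-04]
[[247.29508219 166.80875905]]validation failed for argument at $[0]...
```

View pics/w2g.png

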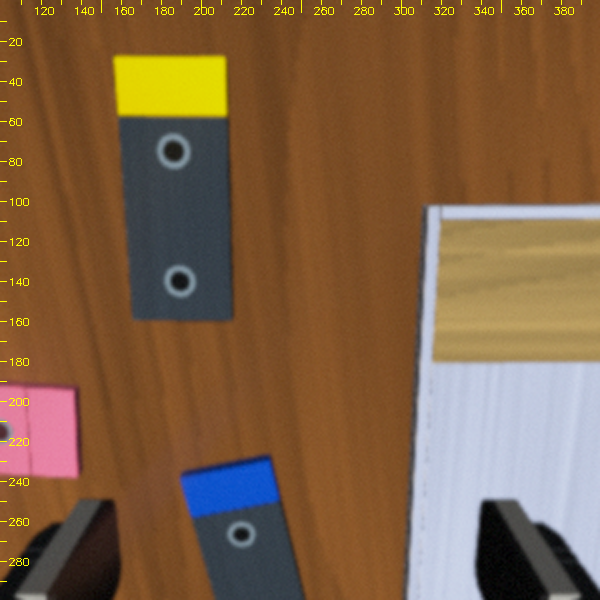

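```bash
python3 - <<'E'
from fit import *
import pickle
c=pickle.load(open("c.pkl","rb"))
print("Y",fit(c,[(156.5,28),(211.5,28),(215.7,159),(166,159.7)]))
print("step",bp(c,[(315,180.5)],.015),"lip corner",bp(c,[(312,103)],.017))
E
python3 -m handwheel '[{"tx":-2.5,"ty":-1.8,"tz":2,"spin":0,"claw":8},{"tx":-5.2,"ty":-3.5,"tz":4,"spin":0,"claw":8},{"tx":-5.2,"ty":-3.5,"tz":5,"spin":0,"claw":8},{"tx":-5.2,"ty":-3.5,"tz":6,"spin":0,"claw":8},{"tx":-5.2,"ty":-3.5,"tz":6,"spin":0,"claw":8}]'
python3 - <<'E'
from h import *
s=sense(); print(s["tcp_pos"],s["orientation"])
c=snap("wrist","w3");import pickle; pickle.dump(c,open("c.pkl","wb"))
crop(c,"w3g",100,0,500,300,2)
E
```

```text
Y (array([0.4571, 0.2197]), 'yaw(+y axis rel world y) deg', np.float64(-7.2), 'L,W', np.float64(0.1179), np.float64(0.0488))
step [[0.56932516 0.12581525 0.015     ]] lip corner [[0.57091602 0.20082128 0.017     ]]
t: 1.23
tcp_pos: [0.4577, 0.1848, 0.1316]
orientation: [0.001, 0.998, -0.061, -0.001]
contact_force: [-0.2, 0.0, -0.7]
gripper_width: 0.938
[0.45769216 0.18483919 0.13158383] [ 8.13103498e-04  9.98134282e-01 -6.10428769e-02 -1.03035605e-03]
```

View pics/w3g.png

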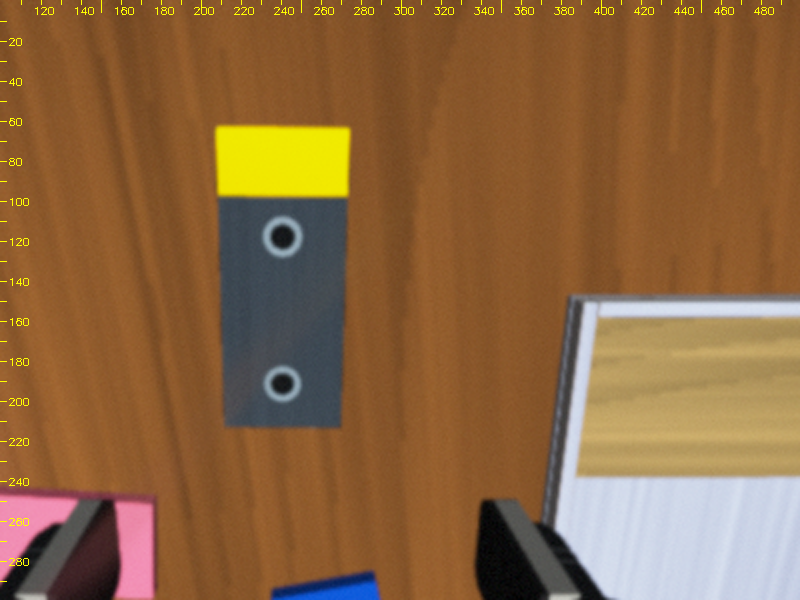

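```bash
cat >> h.py <<'E'
def rel(target,s=None):
    """tool-axes cm shift from measured tcp to world target"""
    from scipy.spatial.transform import Rotation as Ro
    s=s or sense(); q=s["orientation"]; R=Ro.from_quat([q[1],q[2],q[3],q[0]])
    x=R.as_matrix()[:,0]
    return "rel cm",np.round(R.inv().apply(np.array(target)-s["tcp_pos"])*100,2),"tool yaw",round(np.degrees(np.arctan2(x[1],x[0])),2)
E
python3 - <<'E'
from fit import *
import pickle
c=pickle.load(open("c.pkl","rb"))
f=fit(c,[(207.2,63),(273.2,63),(269.7,213),(211.5,213)]); print("Y",f)
a=np.radians(f[2]); yd=np.array([-np.sin(a),np.cos(a)])
g=f[0]-.025*yd; print(g, rel([*g,0.003]))
print("step",bp(c,[(387.5,237.5)],.015),"lip corner",bp(c,[(384,147.5)],.017))
E
```

```text
Y (array([0.4564, 0.2202]), 'yaw(+y axis rel world y) deg', np.float64(-7.2), 'L,W', np.float64(0.1183), np.float64(0.0488))
[0.45326667 0.19539713] ('rel cm', array([-0.65, -1.01, 12.95]), 'tool yaw', np.float64(-7.07))
step [[0.56993943 0.12629199 0.015     ]] lip corner [[0.56610117 0.2045653  0.017     ]]
```

```bash
python3 -m handwheel '[{"tx":-0.6,"ty":-1,"tz":3,"spin":0,"claw":7},{"tx":-0.6,"ty":-1,"tz":6,"spin":0,"claw":7},{"tx":-0.6,"ty":-1,"tz":9,"spin":0,"claw":7},{"tx":-0.6,"ty":-1,"tz":10.5,"spin":0,"claw":7},{"tx":-0.6,"ty":-1,"tz":10.5,"spin":0,"claw":7}]'
python3 - <<'E'
from h import *
print(rel([.4533,.1954,.001]))
c=snap("wrist","w4")
E
```

```text
t: 1.7
tcp_pos: [0.4529, 0.1945, 0.0257]
orientation: [0.001, 0.998, -0.062, -0.002]
contact_force: [-0.1, -0.1, -0.3]
gripper_width: 0.819
('rel cm', array([ 0.04, -0.1 ,  2.47]), 'tool yaw', np.float64(-7.12))
```

View pics/w4.png

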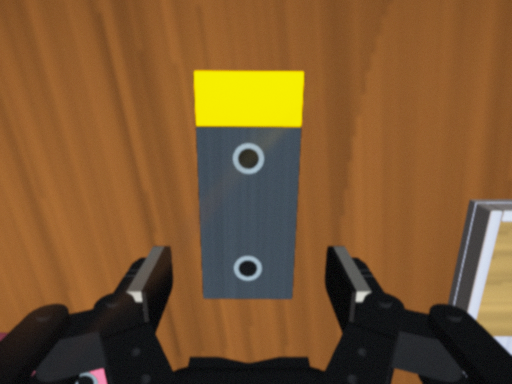

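```bash
python3 -m handwheel '[{"tx":0,"ty":-0.1,"tz":1.2,"spin":0,"claw":7},{"tx":0,"ty":-0.1,"tz":2.4,"spin":0,"claw":7},{"tx":0,"ty":-0.1,"tz":2.4,"spin":0,"claw":7},{"tx":0,"ty":-0.1,"tz":2.4,"spin":0,"claw":4},{"tx":0,"ty":-0.1,"tz":2.4,"spin":0,"claw":4}]' 80;python3 -m handwheel '[{"tx":0,"ty":0,"tz":0,"spin":0,"claw":4},{"tx":0,"ty":0,"tz":0,"spin":0,"claw":4},{"tx":0,"ty":0,"tz":0,"spin":0,"claw":4},{"tx":0,"ty":0,"tz":0,"spin":0,"claw":4},{"tx":0,"ty":0,"tz":-1,"spin":0,"claw":4}]' 80
python3 - <<'E'
from h import *
c=snap("wrist","w5")
E
```

```text
t: 2.17
tcp_pos: [0.4536, 0.1974, 0.0047]
orientation: [0.0, 0.998, -0.061, 0.0]
contact_force: [-6.4, -3.7, 31.1]
gripper_width: 0.555
t: 2.58
tcp_pos: [0.4524, 0.1967, 0.0136]
orientation: [0.001, 0.998, -0.061, -0.001]
contact_force: [-0.4, -0.1, -6.5]
gripper_width: 0.537
```

View pics/w5.png

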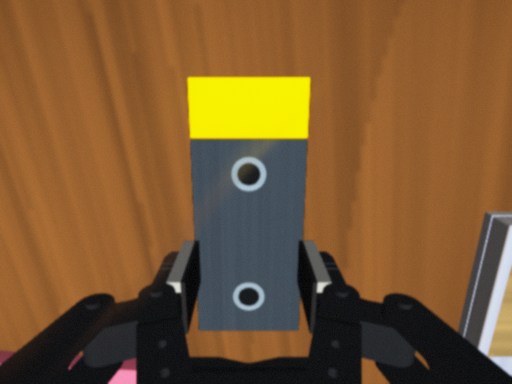

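```bash
python3 -m handwheel '[{"tx":0,"ty":0,"tz":-2,"spin":0,"claw":4},{"tx":0,"ty":0,"tz":-4,"spin":0,"claw":4},{"tx":0,"ty":0,"tz":-5,"spin":0,"claw":4},{"tx":0,"ty":0,"tz":-5,"spin":0,"claw":4},{"tx":0,"ty":0,"tz":-5,"spin":0,"claw":4}]' 80
python3 - <<'E'
from fit import *
s=sense();c=snap("wrist","w6"); d=snap("side","s6"); crop(c,"w6g",150,50,350,350,2); crop(d,"s6g",180,90,260,190,6)
import pickle; pickle.dump(c,open("c.pkl","wb"))
E
```

```text
t: 3.05
tcp_pos: [0.4537, 0.1973, 0.0644]
orientation: [-0.0, 0.998, -0.061, 0.001]
contact_force: [0.1, 0.2, -4.9]
gripper_width: 0.529
```

View pics/w6g.png

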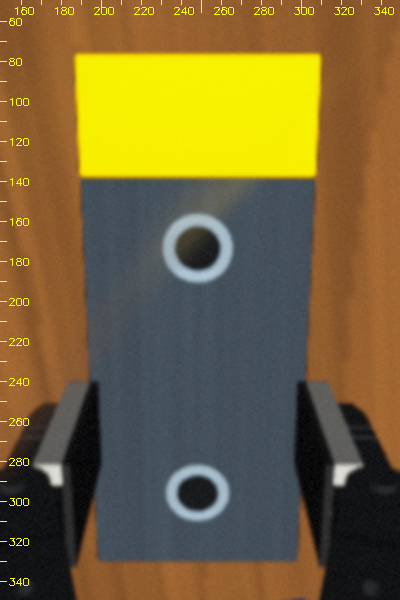

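View pics/s6g.png

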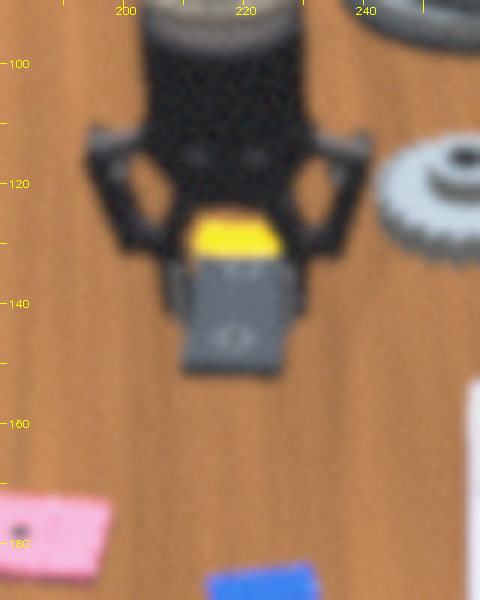

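```bash
python3 - <<'E'
from fit import *
import pickle
c=pickle.load(open("c.pkl","rb"))
s=sense()
px=[(187.2,76.5),(310.5,76.5),(298.7,330),(198.5,330)]
for z in (.064,.068,.072): 
    f=fit(c,px,z); print(z,f, rel([*f[0],s["tcp_pos"][2]]))
f=fit(c,px,.068)
# target
ty=np.radians(-6.7); yd=np.array([-np.sin(ty),np.cos(ty)])
E
```

```text
0.064 (array([0.4571, 0.2179]), 'yaw(+y axis rel world y) deg', np.float64(-7.0), 'L,W', np.float64(0.1227), np.float64(0.0503)) ('rel cm', array([ 0.17, -2.14, -0.  ]), 'tool yaw', np.float64(-7.01))
0.068 (array([0.4573, 0.2195]), 'yaw(+y axis rel world y) deg', np.float64(-7.0), 'L,W', np.float64(0.1192), np.float64(0.0489)) ('rel cm', array([ 0.17, -2.3 , -0.  ]), 'tool yaw', np.float64(-7.01))
0.072 (array([0.4575, 0.2211]), 'yaw(+y axis rel world y) deg', np.float64(-7.0), 'L,W', np.float64(0.1157), np.float64(0.0474)) ('rel cm', array([ 0.17, -2.46, -0.  ]), 'tool yaw', np.float64(-7.01))
```

```bash
python3 - <<'E'
from h import *
print(rel([.6237,.0867,.0644]))
E
```

```text
('rel cm', array([18.31,  8.85, -0.13]), 'tool yaw', np.float64(-7.01))
```

```bash
python3 -m handwheel '[{"tx":1.5,"ty":0.7,"tz":0,"spin":0,"claw":4},{"tx":4.5,"ty":2.2,"tz":0,"spin":0,"claw":4},{"tx":8,"ty":3.9,"tz":0,"spin":0,"claw":4},{"tx":11.5,"ty":5.6,"tz":0,"spin":0,"claw":4},{"tx":14.5,"ty":7,"tz":0,"spin":0,"claw":4}]' 80;python3 -m handwheel '[{"tx":2.5,"ty":1.2,"tz":0,"spin":0,"claw":4},{"tx":3.8,"ty":1.8,"tz":0,"spin":0,"claw":4},{"tx":3.8,"ty":1.8,"tz":0,"spin":0,"claw":4},{"tx":3.8,"ty":1.8,"tz":0,"spin":0,"claw":4},{"tx":3.8,"ty":1.8,"tz":0,"spin":0,"claw":4}]' 80
python3 - <<'E'
from fit import *
c=snap("wrist"); d=snap("side","s7"); crop(c,"w7g",80,20,450,384,1.6); print(rel([.6237,.0867,.0644]))
import pickle; pickle.dump(c,open("c.pkl","wb"))
E
```

```text
t: 3.57
tcp_pos: [0.5901, 0.1078, 0.0626]
orientation: [0.001, 0.998, -0.062, -0.001]
contact_force: [0.8, 0.8, -6.0]
gripper_width: 0.533
t: 3.98
tcp_pos: [0.6225, 0.0883, 0.0625]
orientation: [0.0, 0.998, -0.061, -0.002]
contact_force: [-0.5, 0.3, -4.7]
gripper_width: 0.532
('rel cm', array([ 0.11,  0.21, -0.11]), 'tool yaw', np.float64(-6.9))
```

View pics/w7g.png

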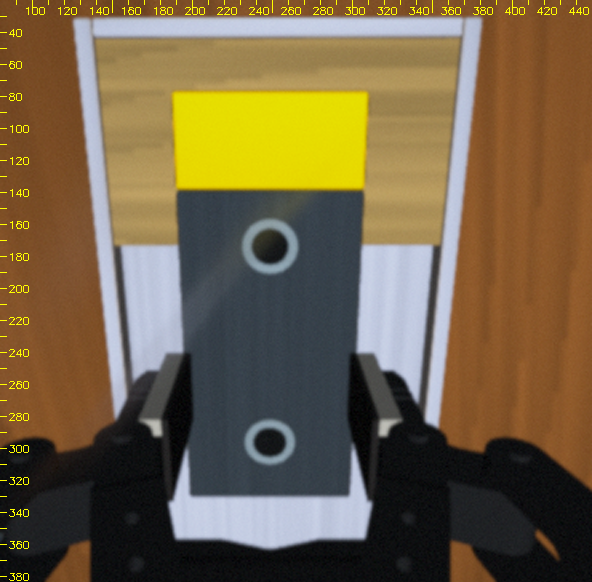

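View pics/s7.png

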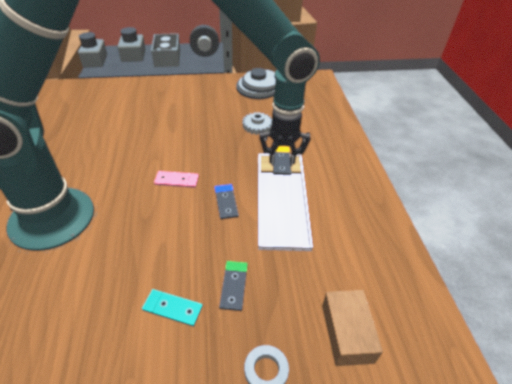

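```bash
python3 - <<'E'
from fit import *
import pickle
c=pickle.load(open("c.pkl","rb"))
P=bp(c,[(150.3,172.7),(355.3,172.7)],.015); print(P, np.degrees(np.arctan2(*(P[1]-P[0])[[1,0]])))
m=P.mean(0)[:2]
f=fit(c,[(187.7,77.5),(309.5,77.5),(298.5,329.5),(198.7,329.5)],.066); print(f)
a=np.radians(-6.8);x=np.array([np.cos(a),np.sin(a)]);y=np.array([-np.sin(a),np.cos(a)])
r=f[0]-m; print("plate centre rel step edge mid, mm x,y",r@x*1e3,r@y*1e3)
print("lips inner mid at rows near", bp(c,[(137.5,43),(369.5,43)],.017))
E
```

```text
[[0.57017989 0.12514255 0.015     ]
 [0.68854419 0.1108229  0.015     ]] -6.8980921250878575
(array([0.6261, 0.1105]), 'yaw(+y axis rel world y) deg', np.float64(-6.9), 'L,W', np.float64(0.1186), np.float64(0.0485))
plate centre rel step edge mid, mm x,y -2.353107731869233 -7.816327299198265
lips inner mid at rows near [[0.57871934 0.19381461 0.017     ]
 [0.69682656 0.1794257  0.017     ]]
```

```bash
python3 -m handwheel '[{"tx":0.2,"ty":0.1,"tz":1,"spin":0,"claw":4},{"tx":0.2,"ty":0.1,"tz":2.2,"spin":0,"claw":4},{"tx":0.2,"ty":0.1,"tz":3.2,"spin":0,"claw":4},{"tx":0.2,"ty":0.1,"tz":3.5,"spin":0,"claw":4},{"tx":0.2,"ty":0.1,"tz":3.5,"spin":0,"claw":4}]' 80;python3 -m handwheel '[{"tx":0,"ty":0,"tz":0.2,"spin":0,"claw":4},{"tx":0,"ty":0,"tz":0.4,"spin":0,"claw":4},{"tx":0,"ty":0,"tz":0.6,"spin":0,"claw":4},{"tx":0,"ty":0,"tz":0.8,"spin":0,"claw":4},{"tx":0,"ty":0,"tz":0.8,"spin":0,"claw":4}]' 40
python3 - <<'E'
from fit import *
c=snap("wrist"); d=snap("side","s8"); crop(c,"w8g",80,20,450,384,1.6); crop(d,"s8g",250,120,330,200,6)
import pickle; pickle.dump(c,open("c.pkl","wb"))
E
```

```text
t: 4.5
tcp_pos: [0.6247, 0.0862, 0.027]
orientation: [0.0, 0.998, -0.061, -0.002]
contact_force: [-0.2, 0.1, -5.4]
gripper_width: 0.533
t: 4.92
tcp_pos: [0.6265, 0.0863, 0.0211]
orientation: [-0.0, 0.998, -0.061, 0.0]
contact_force: [0.1, -0.6, -4.9]
gripper_width: 0.528
```

View pics/w8g.png

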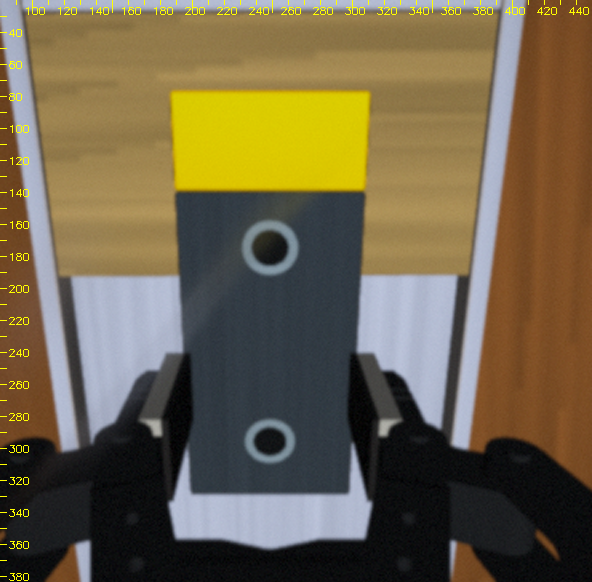

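View pics/s8g.png

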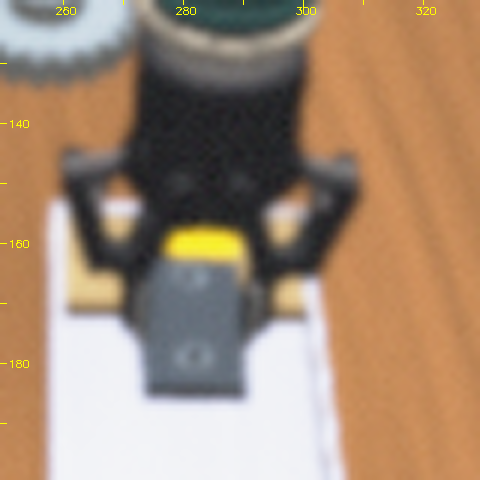

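```bash
cat >> fit.py <<'E'
def relstep(f,m,yaw=-6.8):
    a=np.radians(yaw);x=np.array([np.cos(a),np.sin(a)]);y=np.array([-np.sin(a),np.cos(a)])
    r=np.asarray(f)-m; return np.round([r@x*1e3,r@y*1e3],1)
E
python3 - <<'E'
from fit import *
import pickle
c=pickle.load(open("c.pkl","rb"))
P=bp(c,[(116.5,192),(372.7,192)],.015); print(P)
m=P.mean(0)[:2]; print(np.linalg.norm(P[1]-P[0]))
z=sense()["tcp_pos"][2]
f=fit(c,[(187,76.7),(310.5,76.7),(298.5,328),(198.7,328)],z+.0035); print(f)
print(relstep(f[0],m))
E
```

```text
[[0.57071327 0.12522703 0.015     ]
 [0.68822589 0.11072831 0.015     ]]
0.11840366864589319
(array([0.6302, 0.1091]), 'yaw(+y axis rel world y) deg', np.float64(-7.0), 'L,W', np.float64(0.1178), np.float64(0.0487))
[ 1.8 -8.7]
```

```bash
python3 -m handwheel '[{"tx":-0.2,"ty":0.1,"tz":0,"spin":0,"claw":4},{"tx":-0.2,"ty":0.1,"tz":0.1,"spin":0,"claw":4},{"tx":-0.2,"ty":0.1,"tz":0.2,"spin":0,"claw":4},{"tx":-0.2,"ty":0.1,"tz":0.3,"spin":0,"claw":4},{"tx":-0.2,"ty":0.1,"tz":0.3,"spin":0,"claw":4}]' 30
python3 -m handwheel '[{"tx":0,"ty":0,"tz":0.1,"spin":0,"claw":4},{"tx":0,"ty":0,"tz":0.1,"spin":0,"claw":4},{"tx":0,"ty":0,"tz":0.2,"spin":0,"claw":4},{"tx":0,"ty":0,"tz":0.2,"spin":0,"claw":4},{"tx":0,"ty":0,"tz":0.2,"spin":0,"claw":4}]' 25
python3 - <<'E'
from fit import *
c=snap("wrist"); d=snap("side","s9"); crop(c,"w9g",80,20,450,384,1.6); crop(d,"s9g",250,120,330,200,6)
import pickle; pickle.dump(c,open("c.pkl","wb"))
E
```

```text
t: 5.43
tcp_pos: [0.6242, 0.0852, 0.0186]
orientation: [0.0, 0.998, -0.061, 0.0]
contact_force: [-2.4, -2.5, 4.3]
gripper_width: 0.531
t: 5.85
tcp_pos: [0.6242, 0.0849, 0.0171]
orientation: [0.0, 0.998, -0.061, 0.0]
contact_force: [-4.4, -2.9, 8.1]
gripper_width: 0.531
```

View pics/w9g.png

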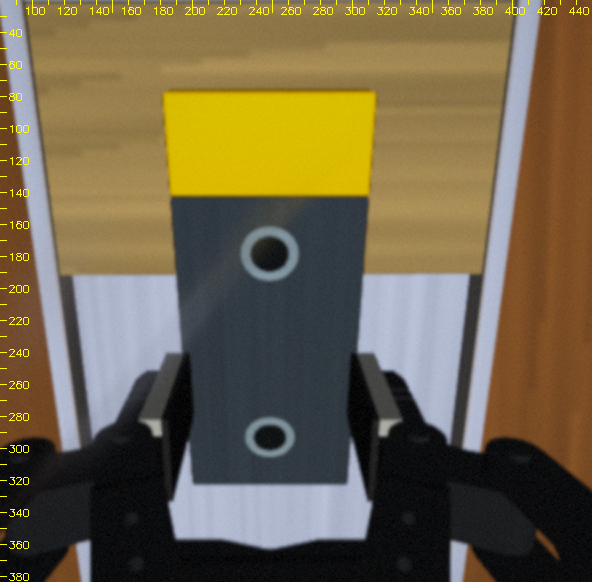

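View pics/s9g.png

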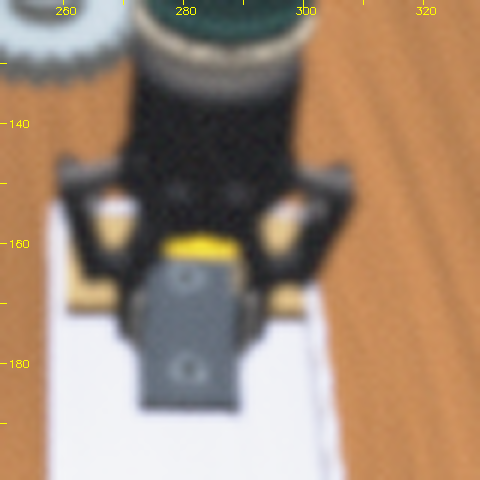

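```bash
python3 -m handwheel '[{"tx":0,"ty":0,"tz":0.1,"spin":0,"claw":4},{"tx":0,"ty":0,"tz":0.2,"spin":0,"claw":4},{"tx":0,"ty":0,"tz":0.2,"spin":0,"claw":4},{"tx":0,"ty":0,"tz":0.3,"spin":0,"claw":4},{"tx":0,"ty":0,"tz":0.3,"spin":0,"claw":4}]' 25
python3 - <<'E'
from fit import *
c=snap("wrist"); d=snap("side","s10"); crop(c,"w10g",80,20,450,384,1.6); crop(d,"s10g",250,120,330,200,6)
import pickle; pickle.dump(c,open("c.pkl","wb"))
E
```

```text
t: 6.37
tcp_pos: [0.6243, 0.0847, 0.0158]
orientation: [0.001, 0.998, -0.061, -0.0]
contact_force: [-9.2, -4.2, 20.8]
gripper_width: 0.53
```

View pics/w10g.png

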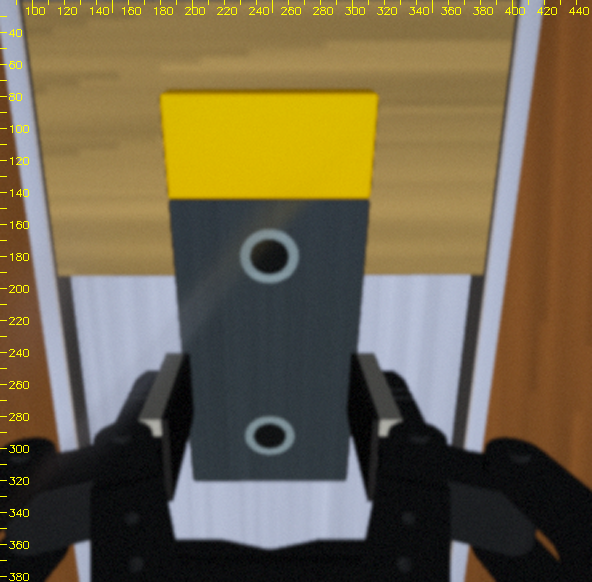

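```bash
cat >> fit.py <<'E'
from scipy.spatial.transform import Rotation as Ro
def pnp(c,px,zt=None):
    """top corners painted-left,painted-right,bare-right,bare-left -> world pose of plate"""
    O=np.array([[-.025,.06,.01],[.025,.06,.01],[.025,-.06,.01],[-.025,-.06,.01]])
    ok,rv,tv=cv2.solvePnP(O,np.array(px,float),np.array(c["camera_matrix"]),None)
    R,_=cv2.Rodrigues(np.array(c["rvec"]));t=np.array(c["tvec"]).ravel()
    Rw=R.T@cv2.Rodrigues(rv)[0]; W=lambda p:R.T@(cv2.Rodrigues(rv)[0]@np.array(p,float)+tv.ravel()-t)
    e=np.abs(proj_o(c,O,rv,tv)-np.array(px)).max()
    return dict(pe=np.round(W([0,.06,0]),4),be=np.round(W([0,-.06,0]),4),tilt=round(np.degrees(np.arcsin(Rw[2,1])),2),yaw=round(np.degrees(np.arctan2(-Rw[0,1],Rw[1,1])),2),roll=round(np.degrees(np.arcsin(Rw[2,0])),2),err=round(e,2))
def proj_o(c,O,rv,tv): return cv2.projectPoints(O,rv,tv,np.array(c["camera_matrix"]),None)[0][:,0]
E
python3 - <<'E'
from fit import *
import pickle
c=pickle.load(open("c.pkl","rb"))
g=lambda L:[(x/1.6+80-.3,y/1.6+20-.3) for x,y in L]
print(pnp(c,g([(162,93.5),(377.5,93.5),(347.5,480.5),(193,480.5)])))
print(pnp(c,g([(164,91.5),(375,91.5),(348,484.5),(192,484.5)])))
E
```

```text
{'pe': array([0.6351, 0.1666, 0.0157]), 'be': array([0.6207, 0.0483, 0.0014]), 'tilt': np.float64(6.83), 'yaw': np.float64(-6.94), 'roll': np.float64(0.15), 'err': np.float64(0.29)}
{'pe': array([0.6351, 0.1667, 0.0127]), 'be': array([0.6206, 0.0479, 0.0033]), 'tilt': np.float64(4.49), 'yaw': np.float64(-6.96), 'roll': np.float64(0.14), 'err': np.float64(0.25)}
```

```bash
python3 -m handwheel '[{"tx":0,"ty":0,"tz":0,"spin":0,"claw":4},{"tx":0,"ty":0,"tz":0.1,"spin":0,"claw":4},{"tx":0,"ty":0,"tz":0.1,"spin":0,"claw":4},{"tx":0,"ty":0,"tz":0.15,"spin":0,"claw":4},{"tx":0,"ty":0,"tz":0.15,"spin":0,"claw":4}]' 20
python3 - <<'E'
from fit import *
c=snap("wrist"); crop(c,"w11g",80,20,450,384,1.6)
import pickle; pickle.dump(c,open("c.pkl","wb"))
g=lambda L:[(x/1.6+80-.3,y/1.6+20-.3) for x,y in L]
print("level ref",pnp(c,g([(171,91),(369.5,91),(349.5,493),(191,493)])))
E
```

```text
t: 6.88
tcp_pos: [0.6243, 0.0847, 0.0156]
orientation: [0.001, 0.998, -0.061, -0.0]
contact_force: [-13.3, -6.1, 29.3]
gripper_width: 0.533
level ref {'pe': array([0.6352, 0.1659, 0.0041]), 'be': array([0.6206, 0.0469, 0.0069]), 'tilt': np.float64(-1.38), 'yaw': np.float64(-7.01), 'roll': np.float64(0.08), 'err': np.float64(0.03)}
```

View pics/w11g.png

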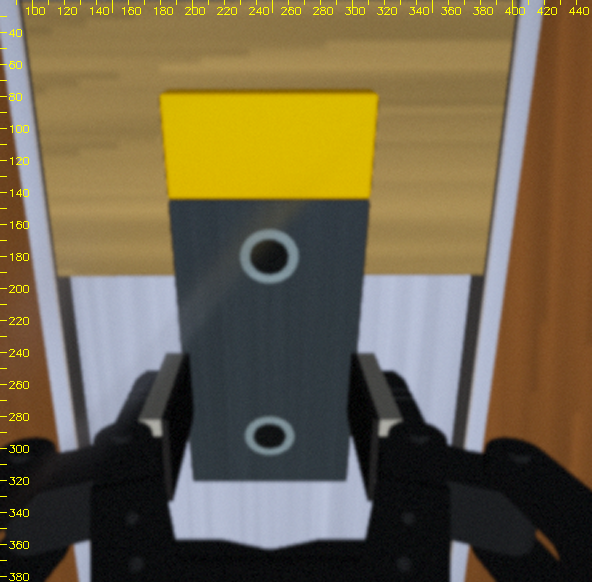

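```bash
python3 -m handwheel '[{"tx":0,"ty":0,"tz":-0.15,"spin":0,"claw":4},{"tx":0,"ty":0,"tz":-0.2,"spin":0,"claw":4.5},{"tx":0,"ty":0,"tz":-0.2,"spin":0,"claw":5.2},{"tx":0,"ty":0,"tz":-0.2,"spin":0,"claw":6},{"tx":0,"ty":0,"tz":-0.2,"spin":0,"claw":6.5}]' 20
python3 -m handwheel '[{"tx":0,"ty":0,"tz":0,"spin":0,"claw":6.5},{"tx":0,"ty":0,"tz":-1,"spin":0,"claw":6.5},{"tx":0,"ty":0,"tz":-4,"spin":0,"claw":6.5},{"tx":0,"ty":0,"tz":-8,"spin":0,"claw":6.5},{"tx":0,"ty":0,"tz":-11,"spin":0,"claw":6.5}]' 20
python3 - <<'E'
from fit import *
c=snap("wrist"); d=snap("side"); crop(c,"w12g",80,20,450,384,1.6); crop(d,"s12g",250,140,330,220,7)
import pickle; pickle.dump(c,open("c.pkl","wb"))
E
```

```text
t: 7.35
tcp_pos: [0.6247, 0.0862, 0.0137]
orientation: [-0.0, 0.998, -0.061, 0.001]
contact_force: [0.1, 0.3, 0.1]
gripper_width: 0.762
t: 7.77
tcp_pos: [0.6246, 0.086, 0.1261]
orientation: [-0.0, 0.998, -0.061, 0.001]
contact_force: [0.9, 0.2, -0.9]
gripper_width: 0.758
```

View pics/w12g.png

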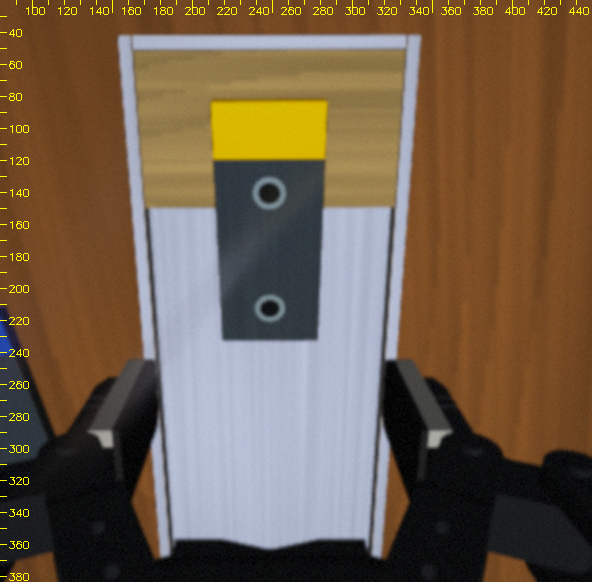

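View pics/s12g.png

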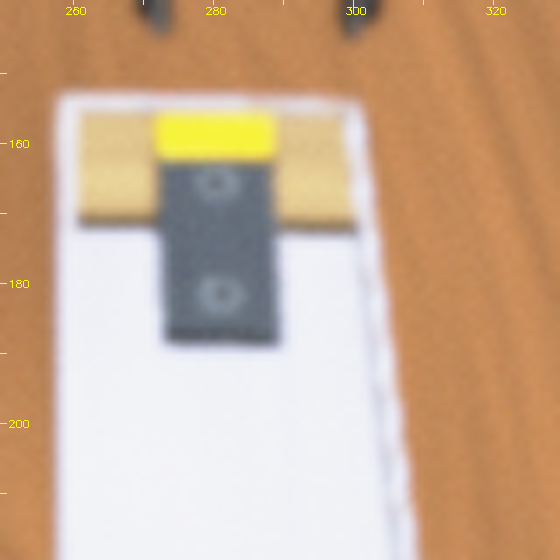

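```bash
python3 - <<'E'
from fit import *
import pickle
c=pickle.load(open("c.pkl","rb"))
g=lambda L:[(x/1.6+80-.3,y/1.6+20-.3) for x,y in L]
px=g([(211,100.5),(327,100.5),(317.5,340),(222,340)])
print(pnp(c,px))
B=bp(c,px[2:],.0149); A=bp(c,px[:2],.032); P=bp(c,g([(143.5,207),(395.5,207)]),.015)
print("bare",B.mean(0),"paint",A.mean(0),"step",P.mean(0))
m=P.mean(0)[:2]; print(relstep(B.mean(0)[:2],m),relstep(A.mean(0)[:2],m))
L=bp(c,g([(170,545),(370,545)]),.017); print("lips outer..",L)
# green hover
print(rel([.462+.0,-.272,.13]))
E
```

```text
{'pe': array([0.6352, 0.167 , 0.015 ]), 'be': array([0.6211, 0.0486, 0.0011]), 'tilt': np.float64(6.67), 'yaw': np.float64(-6.82), 'roll': np.float64(0.44), 'err': np.float64(0.07)}
bare [0.62110921 0.04923847 0.0149    ] paint [0.63502159 0.16577155 0.032     ] step [0.6294311  0.11796983 0.015     ]
[ -0.1 -69.2] [-0.1 48.1]
lips outer.. [[ 0.54730977 -0.07282514  0.017     ]
 [ 0.66359822 -0.08732941  0.017     ]]
('rel cm', array([-12.13,  37.62,  -0.24]), 'tool yaw', np.float64(-7.0))
```

```bash
python3 -m handwheel '[{"tx":-0.7,"ty":2,"tz":0,"spin":1,"claw":7},{"tx":-1.9,"ty":5.8,"tz":0,"spin":2,"claw":7},{"tx":-3.2,"ty":9.6,"tz":0,"spin":3,"claw":7},{"tx":-4.4,"ty":13.4,"tz":0,"spin":3.6,"claw":7},{"tx":-5.7,"ty":17.2,"tz":0,"spin":3.6,"claw":7}]' 80
python3 -c "
from h import *
print(rel([.461,-.265,.126]))"
```

```text
t: 8.28
tcp_pos: [0.5456, -0.0794, 0.1236]
orientation: [0.0, 0.996, -0.092, 0.0]
contact_force: [0.1, -0.0, 0.6]
gripper_width: 0.821
('rel cm', array([-4.91, 19.8 , -0.24]), 'tool yaw', np.float64(-10.58))
```

```bash
python3 -m handwheel '[{"tx":-0.9,"ty":3.8,"tz":0,"spin":0,"claw":7},{"tx":-1.9,"ty":7.6,"tz":0,"spin":0,"claw":7},{"tx":-2.8,"ty":11.4,"tz":0,"spin":0,"claw":7},{"tx":-3.7,"ty":15,"tz":0,"spin":0,"claw":7},{"tx":-4.4,"ty":18,"tz":0,"spin":0,"claw":7}]' 80
python3 -m handwheel '[{"tx":-0.3,"ty":1,"tz":1,"spin":0,"claw":7},{"tx":-0.3,"ty":1.3,"tz":1,"spin":0,"claw":7},{"tx":-0.3,"ty":1.3,"tz":1,"spin":0,"claw":7},{"tx":-0.3,"ty":1.3,"tz":1,"spin":0,"claw":7},{"tx":-0.3,"ty":1.3,"tz":1,"spin":0,"claw":7}]' 80
python3 - <<'E'
from fit import *
c=snap("wrist"); crop(c,"w13g",80,20,450,384,1.6); print(sense()["tcp_pos"])
import pickle; pickle.dump(c,open("c.pkl","wb"))
E
```

```text
t: 8.7
tcp_pos: [0.4685, -0.2495, 0.1237]
orientation: [0.0, 0.996, -0.093, -0.0]
contact_force: [-0.3, 0.2, 0.5]
gripper_width: 0.819
t: 9.12
tcp_pos: [0.4661, -0.2571, 0.1137]
orientation: [-0.0, 0.996, -0.091, 0.0]
contact_force: [-0.2, 0.0, -0.4]
gripper_width: 0.814
[ 0.46606497 -0.25729455  0.11375499]
```

View pics/w13g.png

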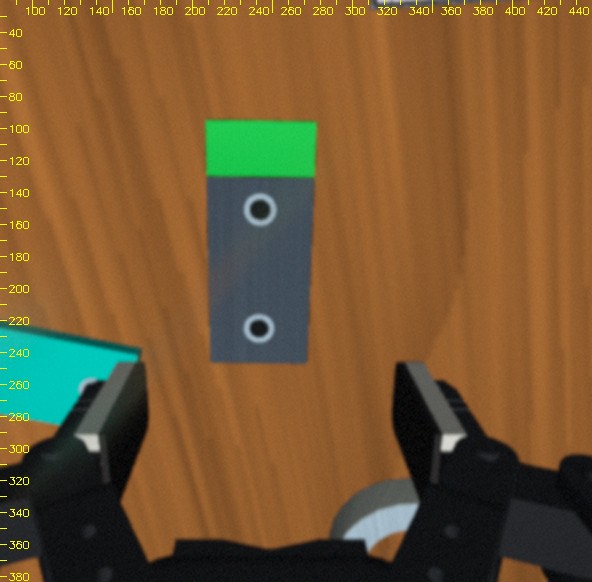

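```bash
python3 - <<'E'
from fit import *
import pickle
c=pickle.load(open("c.pkl","rb"))
g=lambda L:[(x/1.6+80-.3,y/1.6+20-.3) for x,y in L]
f=fit(c,g([(205.5,120.5),(317,122.5),(307.5,363),(210.5,362)])); print(f)
a=np.radians(f[2]); yd=np.array([-np.sin(a),np.cos(a)]); xd=np.array([np.cos(a),np.sin(a)])
t=f[0]-.023*yd-.0017*xd; print(t,rel([*t,.007]))
T=bp(c,g([(141,350),(118,425)]),.01); print("turq",T,[((p[:2]-t)@xd,(p[:2]-t)@yd) for p in T])
T=bp(c,g([(331,535)]),.022);print("bearing",[((p[:2]-t)@xd,(p[:2]-t)@yd) for p in T])
E
```

```text
(array([ 0.4647, -0.2436]), 'yaw(+y axis rel world y) deg', np.float64(-11.2), 'L,W', np.float64(0.1176), np.float64(0.0492))
[ 0.45856499 -0.26583177] ('rel cm', array([-0.59,  0.98, 10.67]), 'tool yaw', np.float64(-10.41))
turq [[ 0.39615515 -0.28368382  0.01      ]
 [ 0.37324967 -0.32369159  0.01      ]] [(np.float64(-0.05775376909582542), np.float64(-0.02963419573064556)), (np.float64(-0.07245213239635814), np.float64(-0.07332905301938941))]
bearing [(np.float64(0.04158667307218148), np.float64(-0.13255181979242783))]
```

```bash
python3 -m handwheel '[{"tx":-0.3,"ty":0.5,"tz":3,"spin":0.8,"claw":6.6},{"tx":-0.6,"ty":1,"tz":6,"spin":0.8,"claw":6.6},{"tx":-0.6,"ty":1,"tz":8,"spin":0.8,"claw":6.6},{"tx":-0.6,"ty":1,"tz":8.5,"spin":0.8,"claw":6.6},{"tx":-0.6,"ty":1,"tz":8.5,"spin":0.8,"claw":6.6}]' 80
python3 - <<'E'
from fit import *
c=snap("wrist","w14"); print(rel([.4586,-.2658,.007]))
E
```

```text
t: 9.58
tcp_pos: [0.4569, -0.2664, 0.0274]
orientation: [-0.001, 0.995, -0.098, -0.001]
contact_force: [0.1, -0.5, 0.4]
gripper_width: 0.772
('rel cm', array([ 0.06, -0.13,  2.17]), 'tool yaw', np.float64(-11.31))
```

View pics/w14.png

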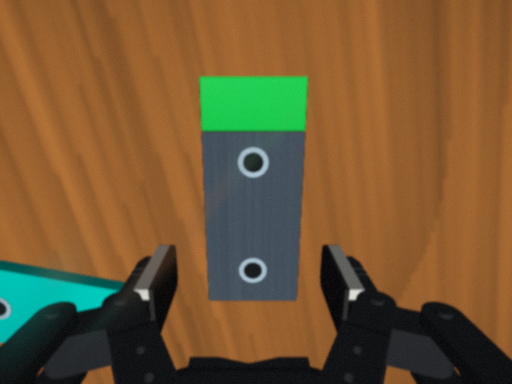

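```bash
python3 -m handwheel '[{"tx":0.2,"ty":-0.1,"tz":1,"spin":0,"claw":6.6},{"tx":0.2,"ty":-0.1,"tz":2.1,"spin":0,"claw":6.6},{"tx":0.2,"ty":-0.1,"tz":2.1,"spin":0,"claw":6.6},{"tx":0.2,"ty":-0.1,"tz":2.1,"spin":0,"claw":4},{"tx":0.2,"ty":-0.1,"tz":2.1,"spin":0,"claw":4}]' 80
python3 -m handwheel '[{"tx":0,"ty":0,"tz":0,"spin":0,"claw":4},{"tx":0,"ty":0,"tz":0,"spin":0,"claw":4},{"tx":0,"ty":0,"tz":0,"spin":0,"claw":4},{"tx":0,"ty":0,"tz":-1,"spin":0,"claw":4},{"tx":0,"ty":0,"tz":-4,"spin":0,"claw":4}]' 80
python3 -m handwheel '[{"tx":0,"ty":0,"tz":-1.5,"spin":-2,"claw":4},{"tx":0,"ty":0,"tz":-2,"spin":-4.3,"claw":4},{"tx":0,"ty":0,"tz":-2,"spin":-4.3,"claw":4},{"tx":0,"ty":0,"tz":-2,"spin":-4.3,"claw":4},{"tx":0,"ty":0,"tz":-2,"spin":-4.3,"claw":4}]' 80
python3 - <<'E'
from fit import *
c=snap("wrist"); crop(c,"w15g",80,20,450,384,1.6);  print(rel([.0,0,.007]))
import pickle; pickle.dump((c,sense()),open("g.pkl","wb"))
E
```

```text
t: 10.05
tcp_pos: [0.4595, -0.2675, 0.008]
orientation: [0.0, 0.995, -0.099, 0.0]
contact_force: [-3.7, 2.5, 21.8]
gripper_width: 0.505
t: 10.47
tcp_pos: [0.4567, -0.266, 0.0454]
orientation: [-0.001, 0.995, -0.099, -0.003]
contact_force: [0.6, -1.2, 0.3]
gripper_width: 0.468
t: 10.88
tcp_pos: [0.4589, -0.2672, 0.0674]
orientation: [-0.0, 0.998, -0.062, -0.0]
contact_force: [0.7, 0.2, 0.4]
gripper_width: 0.471
('rel cm', array([-48.84, -20.79,   6.07]), 'tool yaw', np.float64(-7.15))
```

View pics/w15g.png

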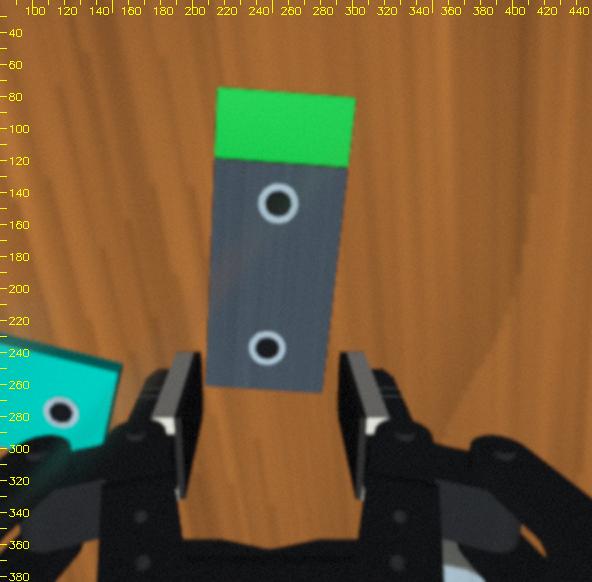

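```bash
python3 - <<'E'
from fit import *
import pickle
c,s=pickle.load(open("g.pkl","rb"))
g=lambda L:[(x/1.6+80-.3,y/1.6+20-.3) for x,y in L]
f=fit(c,g([(217.5,87.5),(355.5,98.5),(322.5,392.5),(205.5,385)])); print(f)
a=np.radians(f[2]); yd=np.array([-np.sin(a),np.cos(a)]); xd=np.array([np.cos(a),np.sin(a)])
t=f[0]-.023*yd-.0017*xd; print(t,rel([*t,.002]))
E
```

```text
(array([ 0.4644, -0.2435]), 'yaw(+y axis rel world y) deg', np.float64(-11.2), 'L,W', np.float64(0.1174), np.float64(0.0488))
[ 0.45826499 -0.26573177] ('rel cm', array([-0.06, -0.13,  6.51]), 'tool yaw', np.float64(-7.15))
```

```bash
python3 -m handwheel '[{"tx":0,"ty":0,"tz":0,"spin":2,"claw":6.6},{"tx":0,"ty":-0.1,"tz":1,"spin":4,"claw":6.6},{"tx":0,"ty":-0.1,"tz":3,"spin":4,"claw":6.6},{"tx":0,"ty":-0.1,"tz":4.5,"spin":4,"claw":6.6},{"tx":0,"ty":-0.1,"tz":4.5,"spin":4,"claw":6.6}]' 80
python3 - <<'E'
from fit import *
c=snap("wrist","w16"); print(rel([.4583,-.2657,.002]))
E
```

```text
t: 11.35
tcp_pos: [0.457, -0.265, 0.0194]
orientation: [-0.001, 0.995, -0.097, -0.003]
contact_force: [-0.9, 0.0, -0.7]
gripper_width: 0.768
('rel cm', array([0.06, 0.02, 1.88]), 'tool yaw', np.float64(-11.12))
```

View pics/w16.png

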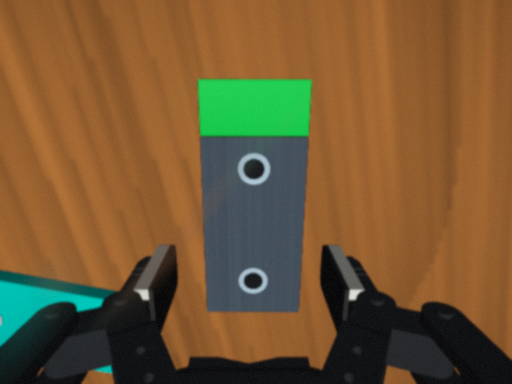

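```bash
python3 -m handwheel '[{"tx":0.1,"ty":0,"tz":0.9,"spin":0,"claw":6.6},{"tx":0.1,"ty":0,"tz":1.8,"spin":0,"claw":6.6},{"tx":0.1,"ty":0,"tz":1.8,"spin":0,"claw":6.6},{"tx":0.1,"ty":0,"tz":1.8,"spin":0,"claw":6},{"tx":0.1,"ty":0,"tz":1.8,"spin":0,"claw":6}]' 80
python3 -m handwheel '[{"tx":0,"ty":0,"tz":0,"spin":0,"claw":4},{"tx":0,"ty":0,"tz":0,"spin":0,"claw":4},{"tx":0,"ty":0,"tz":0,"spin":0,"claw":4},{"tx":0,"ty":0,"tz":0,"spin":0,"claw":4},{"tx":0,"ty":0,"tz":0,"spin":0,"claw":4}]' 80
python3 -m handwheel '[{"tx":0,"ty":0,"tz":-0.5,"spin":0,"claw":4},{"tx":0,"ty":0,"tz":-2,"spin":0,"claw":4},{"tx":0,"ty":0,"tz":-4,"spin":0,"claw":4},{"tx":0,"ty":0,"tz":-6,"spin":0,"claw":4},{"tx":0,"ty":0,"tz":-6,"spin":0,"claw":4}]' 80
```

```text
t: 11.82
tcp_pos: [0.4606, -0.2666, 0.0048]
orientation: [0.0, 0.995, -0.097, 0.0]
contact_force: [-0.2, 0.1, -0.2]
gripper_width: 0.703
t: 12.23
tcp_pos: [0.4604, -0.2667, 0.0059]
orientation: [0.0, 0.995, -0.097, 0.0]
contact_force: [-3.6, 1.6, 9.6]
gripper_width: 0.528
t: 12.65
tcp_pos: [0.4625, -0.2677, 0.0679]
orientation: [0.001, 0.995, -0.097, 0.003]
contact_force: [1.7, -0.7, -3.9]
gripper_width: 0.526
```

```bash
python3 -c "
from h import *
print(rel([.6157,.0172,.066]))"
```

```text
('rel cm', array([  9.54, -30.91,   0.2 ]), 'tool yaw', np.float64(-11.11))
```

```bash
python3 -m handwheel '[{"tx":0.5,"ty":-1.5,"tz":0,"spin":-1,"claw":4},{"tx":1.5,"ty":-4.8,"tz":0,"spin":-2,"claw":4},{"tx":2.7,"ty":-8.5,"tz":0,"spin":-3,"claw":4},{"tx":3.8,"ty":-12.2,"tz":0,"spin":-4.2,"claw":4},{"tx":4.9,"ty":-15.9,"tz":0,"spin":-4.2,"claw":4}]' 80
python3 -c "
from h import *
print(rel([.6157,.0172,.066]))"
```

```text
t: 13.07
tcp_pos: [0.539, -0.1185, 0.0637]
orientation: [-0.0, 0.998, -0.06, -0.001]
contact_force: [0.3, -0.7, -3.4]
gripper_width: 0.521
('rel cm', array([  5.98, -14.39,  -0.24]), 'tool yaw', np.float64(-6.9))
```

```bash
python3 -m handwheel '[{"tx":1.4,"ty":-3.6,"tz":0,"spin":0,"claw":4},{"tx":2.8,"ty":-7,"tz":0,"spin":0,"claw":4},{"tx":4.2,"ty":-10.2,"tz":0,"spin":0,"claw":4},{"tx":5.2,"ty":-12.5,"tz":0,"spin":0,"claw":4},{"tx":5.7,"ty":-13.8,"tz":0,"spin":0,"claw":4}]' 80
python3 -m handwheel '[{"tx":0,"ty":0,"tz":0.2,"spin":0,"claw":4},{"tx":0,"ty":0,"tz":0.5,"spin":0,"claw":4},{"tx":0,"ty":0,"tz":0.5,"spin":0,"claw":4},{"tx":0,"ty":0,"tz":0.5,"spin":0,"claw":4},{"tx":0,"ty":0,"tz":0.5,"spin":0,"claw":4}]' 80
python3 - <<'E'
from fit import *
c=snap("wrist"); crop(c,"w17g",80,20,450,384,1.6);  print(rel([.6157,.0172,.066]))
import pickle; pickle.dump((c,sense()),open("g.pkl","wb"))
d=snap("side"); crop(d,"s17g",240,130,330,220,6)
E
```

```text
t: 13.48
tcp_pos: [0.6131, 0.015, 0.0635]
orientation: [-0.001, 0.998, -0.058, -0.0]
contact_force: [0.4, 0.1, -3.5]
gripper_width: 0.526
t: 13.9
tcp_pos: [0.6117, 0.0081, 0.0594]
orientation: [0.0, 0.998, -0.062, -0.0]
contact_force: [0.7, 0.6, -3.3]
gripper_width: 0.523
('rel cm', array([ 0.27, -0.91, -0.64]), 'tool yaw', np.float64(-7.03))
```

View pics/w17g.png

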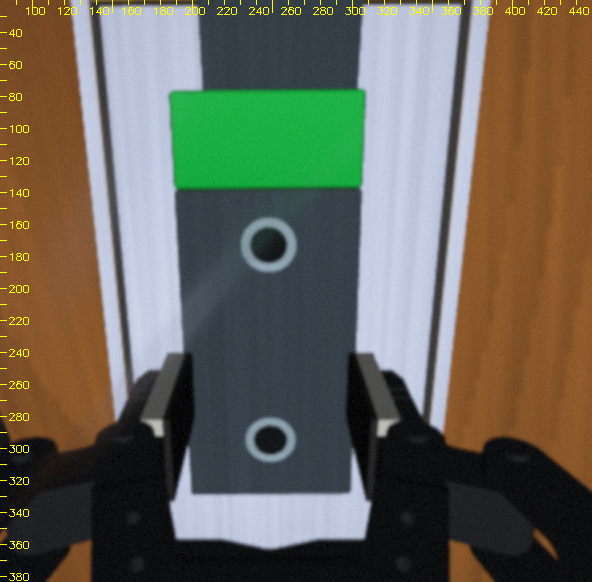

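View pics/s17g.png

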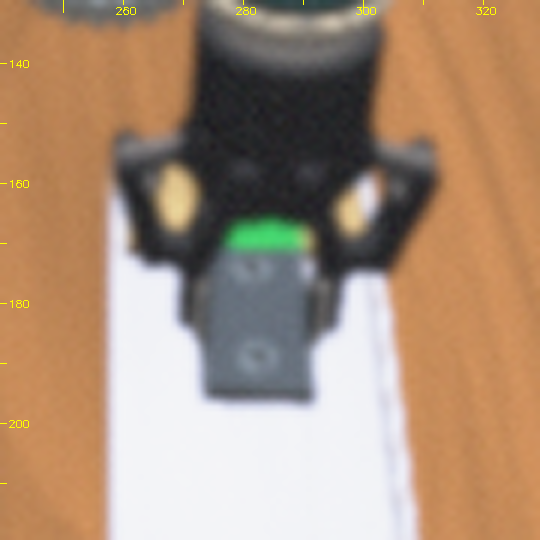

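```bash
python3 - <<'E'
from fit import *
import pickle
c,s=pickle.load(open("g.pkl","rb"))
g=lambda L:[(x/1.6+80-.3,y/1.6+20-.3) for x,y in L]
f=fit(c,g([(170,91),(366,90),(350.5,493),(191.5,493)]),s["tcp_pos"][2]+.0035); print(f)
print(pnp(c,g([(170,91),(366,90),(350.5,493),(191.5,493)])))
print(relstep(f[0],np.array([.6294,.1180])), "target 0,-78.7", np.array([0,-78.7])-relstep(f[0],np.array([.6294,.1180])))
# tray mid at a row: lip inner edges top at y~150 scaled
for L in ([(98,220),(461,220)],):
    P=bp(c,g(L),.017); print(P, relstep(P.mean(0)[:2],np.array([.6294,.1180])))
print(rel([0,0,0]))
E
```

```text
(array([0.6152, 0.0311]), 'yaw(+y axis rel world y) deg', np.float64(-6.6), 'L,W', np.float64(0.118), np.float64(0.0484))
{'pe': array([0.6221, 0.0894, 0.046 ]), 'be': array([ 0.6082, -0.0296,  0.051 ]), 'tilt': np.float64(-2.38), 'yaw': np.float64(-6.66), 'roll': np.float64(0.48), 'err': np.float64(0.15)}
[ -3.8 -88. ] target 0,-78.7 [3.8 9.3]
[[0.55796235 0.05559686 0.017     ]
 [0.68353736 0.04008556 0.017     ]] [ -0.3 -70.7]
('rel cm', array([-60.65,   8.35,   5.97]), 'tool yaw', np.float64(-7.01))
```

```bash
python3 -m handwheel '[{"tx":0.2,"ty":-0.5,"tz":0.5,"spin":0,"claw":4},{"tx":0.4,"ty":-0.9,"tz":1.2,"spin":0,"claw":4},{"tx":0.4,"ty":-0.9,"tz":2,"spin":0,"claw":4},{"tx":0.4,"ty":-0.9,"tz":2.4,"spin":0,"claw":4},{"tx":0.4,"ty":-0.9,"tz":2.4,"spin":0,"claw":4}]' 80
python3 -m handwheel '[{"tx":0,"ty":0,"tz":0,"spin":0,"claw":4},{"tx":0,"ty":0,"tz":0,"spin":0,"claw":4},{"tx":0,"ty":0,"tz":0,"spin":0,"claw":4},{"tx":0,"ty":0,"tz":0,"spin":0,"claw":4},{"tx":0,"ty":0,"tz":0,"spin":0,"claw":4}]' 40
python3 - <<'E'
from fit import *
c=snap("wrist"); crop(c,"w18g",80,20,450,384,1.6)
import pickle; pickle.dump((c,sense()),open("g.pkl","wb"))
E
```

```text
t: 14.42
tcp_pos: [0.616, 0.0187, 0.0337]
orientation: [0.0, 0.998, -0.06, -0.002]
contact_force: [-0.9, -0.4, -3.3]
gripper_width: 0.523
t: 14.83
tcp_pos: [0.6176, 0.0186, 0.0359]
orientation: [0.0, 0.998, -0.06, 0.0]
contact_force: [0.6, 0.9, -3.3]
gripper_width: 0.53
```

View pics/w18g.png

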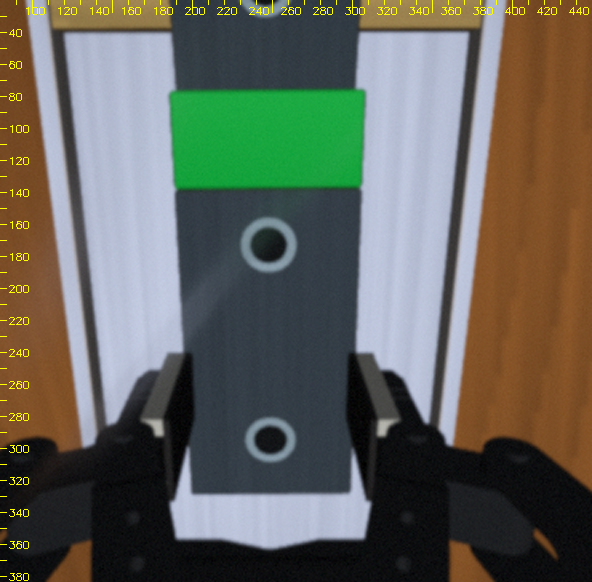

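```bash
python3 - <<'E'
from fit import *
import pickle
c,s=pickle.load(open("g.pkl","rb"))
g=lambda L:[(x/1.6+80-.3,y/1.6+20-.3) for x,y in L]
px=g([(170,91),(366,90),(350.5,493),(191.5,493)])
f=fit(c,px,s["tcp_pos"][2]+.0035); print(f)
P=bp(c,g([(54,29),(480,29.5)]),.015); m=P.mean(0)[:2]; print(P,relstep(P[1][:2],P[0][:2]))
print(relstep(f[0],m),relstep(f[0],np.array([.6294,.1180])))
# yellow center near step
Y=bp(c,g([(174.5,60),(357,60)]),.024); print("yellow sides mid",relstep(Y.mean(0)[:2],m))
E
```

```text
(array([0.621 , 0.0415]), 'yaw(+y axis rel world y) deg', np.float64(-6.5), 'L,W', np.float64(0.1182), np.float64(0.0485))
[[0.57086266 0.12381115 0.015     ]
 [0.68807487 0.1095511  0.015     ]] [118.1  -0.3]
[  0.5 -75.7] [  0.7 -77. ]
yellow sides mid [-0.4 -8.6]
```

```bash
python3 -m handwheel '[{"tx":0,"ty":0.2,"tz":0.2,"spin":0.4,"claw":4},{"tx":-0.1,"ty":0.2,"tz":0.5,"spin":0.4,"claw":4},{"tx":-0.1,"ty":0.2,"tz":0.8,"spin":0.4,"claw":4},{"tx":-0.1,"ty":0.2,"tz":1.0,"spin":0.4,"claw":4},{"tx":-0.1,"ty":0.2,"tz":1.2,"spin":0.4,"claw":4}]' 30
python3 -m handwheel '[{"tx":0,"ty":0,"tz":0.1,"spin":0,"claw":4},{"tx":0,"ty":0,"tz":0.2,"spin":0,"claw":4},{"tx":0,"ty":0,"tz":0.3,"spin":0,"claw":4},{"tx":0,"ty":0,"tz":0.4,"spin":0,"claw":4},{"tx":0,"ty":0,"tz":0.4,"spin":0,"claw":4}]' 25
python3 - <<'E'
from fit import *
c=snap("wrist"); crop(c,"w19g",80,20,450,384,1.6)
import pickle; pickle.dump((c,sense()),open("g.pkl","wb"))
E
```

```text
t: 15.3
tcp_pos: [0.6162, 0.0162, 0.0235]
orientation: [0.0, 0.998, -0.064, 0.0]
contact_force: [-0.8, -2.0, -0.7]
gripper_width: 0.523
t: 15.72
tcp_pos: [0.6163, 0.0166, 0.0196]
orientation: [0.0, 0.998, -0.064, 0.0]
contact_force: [-0.4, -1.6, -0.6]
gripper_width: 0.527
```

View pics/w19g.png

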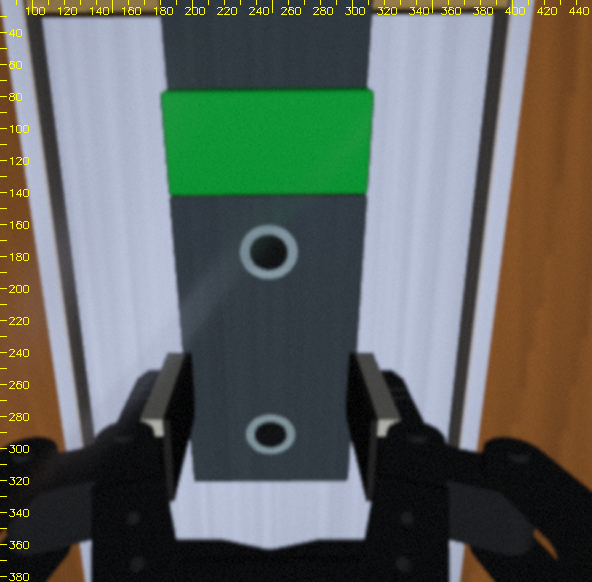

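```bash
python3 -m handwheel '[{"tx":0,"ty":0,"tz":0.1,"spin":0,"claw":4},{"tx":0,"ty":0,"tz":0.2,"spin":0,"claw":4},{"tx":0,"ty":0,"tz":0.3,"spin":0,"claw":4},{"tx":0,"ty":0,"tz":0.4,"spin":0,"claw":4},{"tx":0,"ty":0,"tz":0.4,"spin":0,"claw":4}]' 25
python3 - <<'E'
from fit import *
c=snap("wrist"); crop(c,"w20g",80,20,450,384,1.6); d=snap("side"); crop(d,"s20g",240,130,330,220,6)
import pickle; pickle.dump((c,sense()),open("g.pkl","wb"))
E
```

```text
t: 16.18
tcp_pos: [0.6164, 0.0167, 0.0168]
orientation: [0.0, 0.998, -0.064, 0.0]
contact_force: [-3.0, -2.5, 9.3]
gripper_width: 0.522
```

View pics/w20g.png

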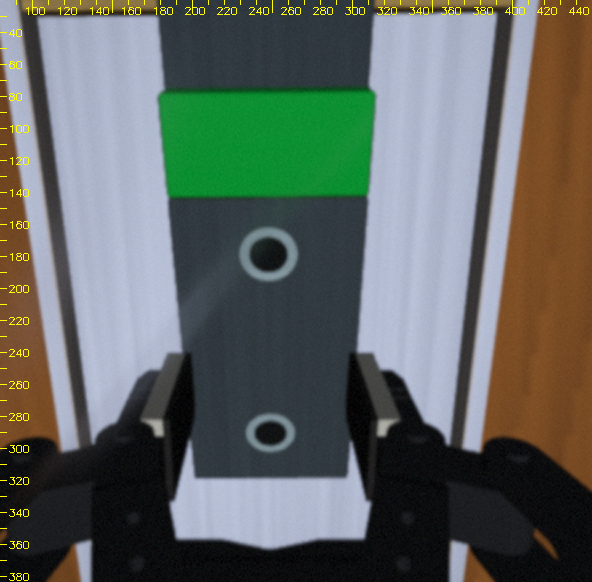

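View pics/s20g.png

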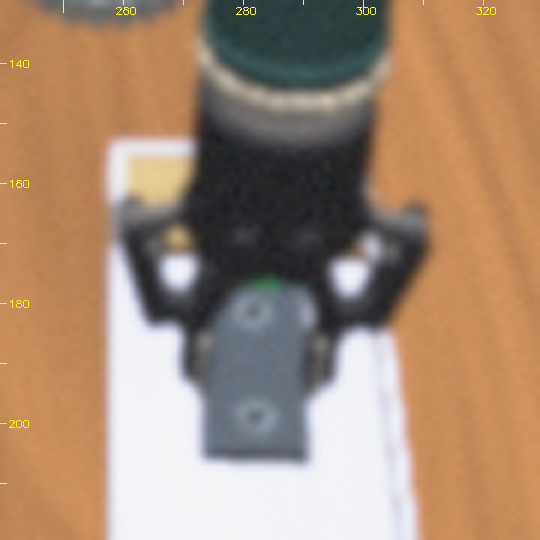

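```bash
python3 -m handwheel '[{"tx":0,"ty":0,"tz":0,"spin":0,"claw":4},{"tx":0,"ty":0,"tz":0.1,"spin":0,"claw":4},{"tx":0,"ty":0,"tz":0.1,"spin":0,"claw":4},{"tx":0,"ty":0,"tz":0.1,"spin":0,"claw":4},{"tx":0,"ty":0,"tz":0.1,"spin":0,"claw":4}]' 20
python3 - <<'E'
from fit import *
import pickle
c,s=pickle.load(open("g.pkl","rb"))
g=lambda L:[(x/1.6+80-.3,y/1.6+20-.3) for x,y in L]
print(pnp(c,g([(159,92.5),(376,91.5),(347,478),(195,478)])), "(level ref tilt -2.4 for green, -1.4 yellow)")
E
```

```text
t: 16.7
tcp_pos: [0.6164, 0.0167, 0.0167]
orientation: [0.0, 0.998, -0.064, 0.0]
contact_force: [-6.0, -3.3, 16.2]
gripper_width: 0.526
{'pe': array([0.6272, 0.099 , 0.0176]), 'be': array([ 0.613 , -0.0191,  0.0017]), 'tilt': np.float64(7.58), 'yaw': np.float64(-6.85), 'roll': np.float64(0.6), 'err': np.float64(0.4)} (level ref tilt -2.4 for green, -1.4 yellow)
```

Bare end on the floor (measured TCP stopped sinking while force rises). Release.

```bash
python3 -m handwheel '[{"tx":0,"ty":0,"tz":-0.1,"spin":0,"claw":4},{"tx":0,"ty":0,"tz":-0.1,"spin":0,"claw":4.5},{"tx":0,"ty":0,"tz":-0.1,"spin":0,"claw":5.2},{"tx":0,"ty":0,"tz":-0.1,"spin":0,"claw":6},{"tx":0,"ty":0,"tz":-0.1,"spin":0,"claw":6.5}]' 20
python3 -m handwheel '[{"tx":0,"ty":0,"tz":0,"spin":0,"claw":6.5},{"tx":0,"ty":0,"tz":-1,"spin":0,"claw":6.5},{"tx":0,"ty":0,"tz":-4,"spin":0,"claw":6.5},{"tx":0,"ty":0,"tz":-8,"spin":0,"claw":6.5},{"tx":0,"ty":0,"tz":-12,"spin":0,"claw":6.5}]' 20
python3 - <<'E'
from fit import *
c=snap("wrist"); d=snap("side"); crop(c,"w21g",80,0,450,350,1.6); crop(d,"s21g",250,140,330,220,7)
import pickle; pickle.dump((c,sense()),open("g.pkl","wb"))
E
```

```text
t: 17.12
tcp_pos: [0.6162, 0.0178, 0.0155]
orientation: [-0.0, 0.998, -0.063, 0.0]
contact_force: [0.2, -0.5, -0.3]
gripper_width: 0.761
t: 17.53
tcp_pos: [0.6152, 0.017, 0.1366]
orientation: [0.0, 0.998, -0.064, -0.001]
contact_force: [0.6, 0.0, 0.5]
gripper_width: 0.765
```

View pics/w21g.png

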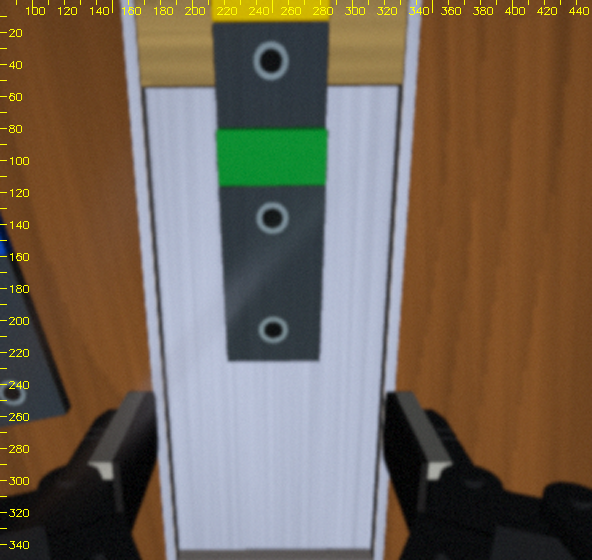

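View pics/s21g.png

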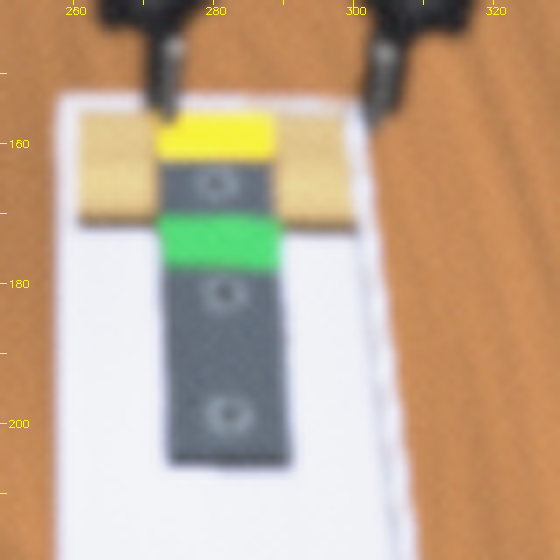

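```bash
python3 - <<'E'
from fit import *
import pickle
c,s=pickle.load(open("g.pkl","rb"))
g=lambda L:[(x/1.6+80-.3,y/1.6-.3) for x,y in L]
P=bp(c,g([(138.5,86.5),(403,85)]),.015); m=P.mean(0)[:2];print(P,relstep(P[1][:2],P[0][:2]))
B=bp(c,g([(228,360.5),(320.5,360)]),.0149);A=bp(c,g([(217,129.5),(327.5,129)]),.032)
print("green bare",relstep(B.mean(0)[:2],m),"painted",relstep(A.mean(0)[:2],m),m)
print("blue hover", rel([.463-.0,-.004+.0,.12]))
E
```

```text
[[0.56914161 0.12417898 0.015     ]
 [0.68878845 0.10954997 0.015     ]] [120.5  -0.4]
green bare [   0.8 -135.8] painted [  0.5 -19. ] [0.62896503 0.11686447]
blue hover ('rel cm', array([-15.43,   4.13,   2.13]), 'tool yaw', np.float64(-7.3))
```

```bash
python3 -m handwheel '[{"tx":-2,"ty":0.5,"tz":0,"spin":-4,"claw":6.8},{"tx":-5,"ty":1.4,"tz":0.4,"spin":-8,"claw":6.8},{"tx":-8.5,"ty":2.3,"tz":0.8,"spin":-12.2,"claw":6.8},{"tx":-12,"ty":3.2,"tz":1.5,"spin":-12.2,"claw":6.8},{"tx":-14.5,"ty":4,"tz":2,"spin":-12.2,"claw":6.8}]' 80
python3 -m handwheel '[{"tx":-0.5,"ty":0.2,"tz":0.5,"spin":0,"claw":6.8},{"tx":-0.5,"ty":0.2,"tz":1,"spin":0,"claw":6.8},{"tx":-0.5,"ty":0.2,"tz":1,"spin":0,"claw":6.8},{"tx":-0.5,"ty":0.2,"tz":1,"spin":0,"claw":6.8},{"tx":-0.5,"ty":0.2,"tz":1,"spin":0,"claw":6.8}]' 80
python3 - <<'E'
from fit import *
c=snap("wrist"); crop(c,"w22g",80,0,450,350,1.6)
import pickle; pickle.dump((c,sense()),open("g.pkl","wb"))
E
```

```text
t: 18.05
tcp_pos: [0.4638, -0.0045, 0.1153]
orientation: [-0.0, 0.999, 0.043, -0.001]
contact_force: [-0.8, 0.4, -0.0]
gripper_width: 0.797
t: 18.47
tcp_pos: [0.4639, -0.0065, 0.1058]
orientation: [-0.0, 0.999, 0.043, 0.001]
contact_force: [0.1, -0.2, -0.1]
gripper_width: 0.798
```

View pics/w22g.png

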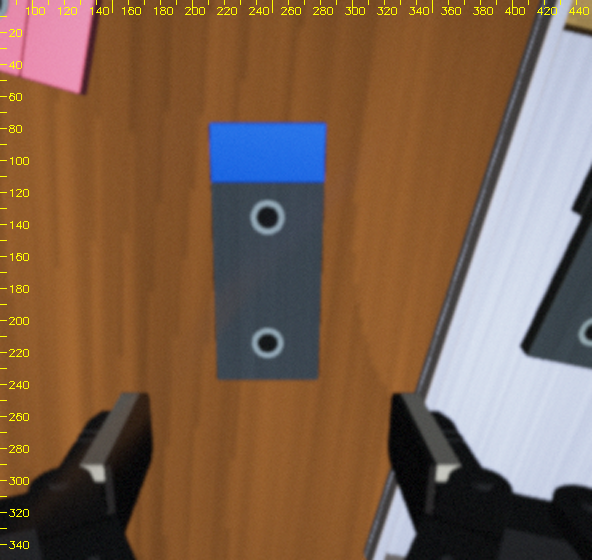

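```bash
python3 - <<'E'
from fit import *
import pickle
c,s=pickle.load(open("g.pkl","rb"))
g=lambda L:[(x/1.6+80-.3,y/1.6-.3) for x,y in L]
f=fit(c,g([(209,122.5),(326,122.5),(319.5,379.5),(217.5,379.5)])); print(f)
a=np.radians(f[2]); yd=np.array([-np.sin(a),np.cos(a)]); xd=np.array([np.cos(a),np.sin(a)])
t=f[0]-.023*yd-.0017*xd; print(t,rel([*t,.002]))
for y in (400,460):
  T=bp(c,g([(432-(y-358)*.31,y)]),.017)[0][:2];print((T-t)@xd,(T-t)@yd)
E
```

```text
(array([0.4622, 0.0186]), 'yaw(+y axis rel world y) deg', np.float64(5.1), 'L,W', np.float64(0.1183), np.float64(0.0493))
[ 0.4625513  -0.00446006] ('rel cm', array([-0.11, -0.21, 10.38]), 'tool yaw', np.float64(4.92))
0.07371784927680804 -0.04388972648989407
0.06718329282267085 -0.07706055910349029
```

```bash
python3 -m handwheel '[{"tx":-0.1,"ty":-0.2,"tz":2,"spin":0,"claw":6.6},{"tx":-0.1,"ty":-0.2,"tz":5,"spin":0,"claw":6.6},{"tx":-0.1,"ty":-0.2,"tz":7.5,"spin":0,"claw":6.6},{"tx":-0.1,"ty":-0.2,"tz":8.3,"spin":0,"claw":6.6},{"tx":-0.1,"ty":-0.2,"tz":8.3,"spin":0,"claw":6.6}]' 80
python3 - <<'E'
from fit import *
c=snap("wrist","w23"); print(rel([.4626,-.0045,.002]))
E
```

```text
t: 18.93
tcp_pos: [0.4602, -0.0048, 0.0209]
orientation: [-0.0, 0.999, 0.043, -0.002]
contact_force: [0.0, -0.3, -0.3]
gripper_width: 0.771
('rel cm', array([ 0.15, -0.02,  2.02]), 'tool yaw', np.float64(4.91))
```

View pics/w23.png

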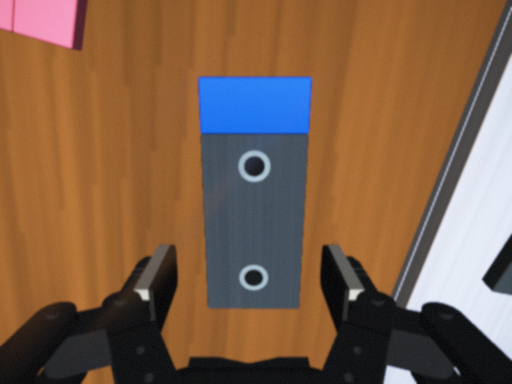

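```bash
python3 -m handwheel '[{"tx":0.1,"ty":0,"tz":0.9,"spin":0,"claw":6.6},{"tx":0.1,"ty":0,"tz":1.9,"spin":0,"claw":6.6},{"tx":0.1,"ty":0,"tz":1.9,"spin":0,"claw":6.6},{"tx":0.1,"ty":0,"tz":1.9,"spin":0,"claw":6},{"tx":0.1,"ty":0,"tz":1.9,"spin":0,"claw":6}]' 80
python3 -m handwheel '[{"tx":0,"ty":0,"tz":0,"spin":0,"claw":4},{"tx":0,"ty":0,"tz":0,"spin":0,"claw":4},{"tx":0,"ty":0,"tz":0,"spin":0,"claw":4},{"tx":0,"ty":0,"tz":0,"spin":0,"claw":4},{"tx":0,"ty":0,"tz":0,"spin":0,"claw":4}]' 80
python3 -m handwheel '[{"tx":0,"ty":0,"tz":-0.5,"spin":0,"claw":4},{"tx":0,"ty":0,"tz":-2,"spin":0,"claw":4},{"tx":0,"ty":0,"tz":-4,"spin":0,"claw":4},{"tx":0,"ty":0,"tz":-6,"spin":0,"claw":4},{"tx":0,"ty":0,"tz":-6,"spin":0,"claw":4}]' 80
```

```text
t: 19.4
tcp_pos: [0.4625, -0.0049, 0.0039]
orientation: [0.0, 0.999, 0.043, 0.0]
contact_force: [-1.3, -0.7, -0.0]
gripper_width: 0.702
t: 19.82
tcp_pos: [0.4627, -0.0049, 0.0048]
orientation: [0.0, 0.999, 0.043, 0.001]
contact_force: [-2.3, -0.3, 10.9]
gripper_width: 0.539
t: 20.23
tcp_pos: [0.4643, -0.0049, 0.0665]
orientation: [0.0, 0.999, 0.043, 0.003]
contact_force: [0.8, 0.2, -4.1]
gripper_width: 0.538
```

```bash
python3 -c "
from h import *
print(rel([.6074,-.0501,.06]))"
```

```text
('rel cm', array([13.87,  5.73,  0.73]), 'tool yaw', np.float64(4.89))
```

```bash
python3 -m handwheel '[{"tx":1,"ty":0.4,"tz":0,"spin":3,"claw":4},{"tx":3.5,"ty":1.4,"tz":0,"spin":6,"claw":4},{"tx":6.5,"ty":2.7,"tz":0,"spin":9,"claw":4},{"tx":9.5,"ty":3.9,"tz":0,"spin":11.8,"claw":4},{"tx":12,"ty":5,"tz":0,"spin":11.8,"claw":4}]' 80
python3 -m handwheel '[{"tx":1.5,"ty":1,"tz":0.3,"spin":0,"claw":4},{"tx":1.7,"ty":1.1,"tz":0.5,"spin":0,"claw":4},{"tx":1.7,"ty":1.1,"tz":0.7,"spin":0,"claw":4},{"tx":1.7,"ty":1.1,"tz":0.7,"spin":0,"claw":4},{"tx":1.7,"ty":1.1,"tz":0.7,"spin":0,"claw":4}]' 80
python3 -m handwheel '[{"tx":0,"ty":0,"tz":0.5,"spin":0,"claw":4},{"tx":0,"ty":0,"tz":1,"spin":0,"claw":4},{"tx":0,"ty":0,"tz":1.5,"spin":0,"claw":4},{"tx":0,"ty":0,"tz":1.5,"spin":0,"claw":4},{"tx":0,"ty":0,"tz":1.5,"spin":0,"claw":4}]' 80
python3 - <<'E'
from fit import *
c=snap("wrist"); crop(c,"w24g",80,0,450,350,1.6)
import pickle; pickle.dump((c,sense()),open("g.pkl","wb"))
E
```

```text
t: 20.65
tcp_pos: [0.5875, -0.0451, 0.0627]
orientation: [0.0, 0.998, -0.061, 0.0]
contact_force: [1.1, 0.2, -3.2]
gripper_width: 0.538
t: 21.07
tcp_pos: [0.5999, -0.0565, 0.0556]
orientation: [-0.0, 0.998, -0.06, -0.001]
contact_force: [0.1, 0.7, -4.1]
gripper_width: 0.536
t: 21.48
tcp_pos: [0.6011, -0.0572, 0.0411]
orientation: [0.0, 0.998, -0.06, -0.001]
contact_force: [-0.4, -0.2, -3.7]
gripper_width: 0.537
```

View pics/w24g.png

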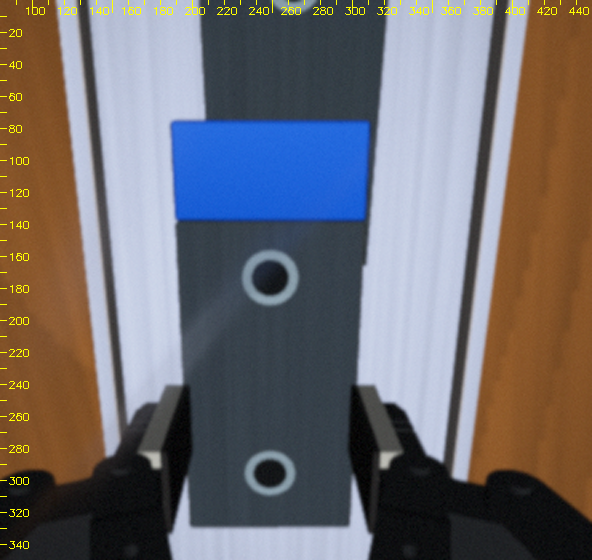

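```bash
python3 - <<'E'
from fit import *
import pickle
c,s=pickle.load(open("g.pkl","rb"))
g=lambda L:[(x/1.6+80-.3,y/1.6-.3) for x,y in L]
f=fit(c,g([(171,122),(369.5,121.5),(349.5,526),(190.5,526)]),s["tcp_pos"][2]+.0035); print(f)
m=np.array([.6292,.1175]); r=relstep(f[0],m); print(r, np.array([0.3,-146])-r)
P=bp(c,g([(88,200),(492,200)]),.017);print("tray mid",relstep(P.mean(0)[:2],m),relstep(P[1][:2],P[0][:2]))
G=bp(c,g([(203,60),(382,60)]),.024); print("green mid",relstep(G.mean(0)[:2],m))
E
```

```text
(array([ 0.6047, -0.0343]), 'yaw(+y axis rel world y) deg', np.float64(-6.9), 'L,W', np.float64(0.1184), np.float64(0.0487))
[  -6.4 -153.6] [6.7 7.6]
tray mid [  -0.2 -116.4] [123.1  -0.2]
green mid [ -0.2 -78.2]
```

```bash
python3 -m handwheel '[{"tx":0.3,"ty":-0.3,"tz":0,"spin":0,"claw":4},{"tx":0.65,"ty":-0.7,"tz":0,"spin":0,"claw":4},{"tx":0.65,"ty":-0.75,"tz":0.2,"spin":0,"claw":4},{"tx":0.65,"ty":-0.75,"tz":0.5,"spin":0,"claw":4},{"tx":0.65,"ty":-0.75,"tz":0.5,"spin":0,"claw":4}]' 80
python3 -m handwheel '[{"tx":0,"ty":0,"tz":0,"spin":0,"claw":4},{"tx":0,"ty":0,"tz":0,"spin":0,"claw":4},{"tx":0,"ty":0,"tz":0,"spin":0,"claw":4},{"tx":0,"ty":0,"tz":0,"spin":0,"claw":4},{"tx":0,"ty":0,"tz":0,"spin":0,"claw":4}]' 40
python3 - <<'E'
from fit import *
c=snap("wrist"); crop(c,"w25g",80,0,450,350,1.6)
import pickle; pickle.dump((c,sense()),open("g.pkl","wb"))
E
```

```text
t: 21.95
tcp_pos: [0.6085, -0.0505, 0.0359]
orientation: [0.0, 0.998, -0.06, -0.001]
contact_force: [-0.2, -0.3, -3.8]
gripper_width: 0.533
t: 22.37
tcp_pos: [0.609, -0.0508, 0.0367]
orientation: [0.0, 0.998, -0.06, 0.0]
contact_force: [0.3, 0.6, -3.7]
gripper_width: 0.537
```

View pics/w25g.png

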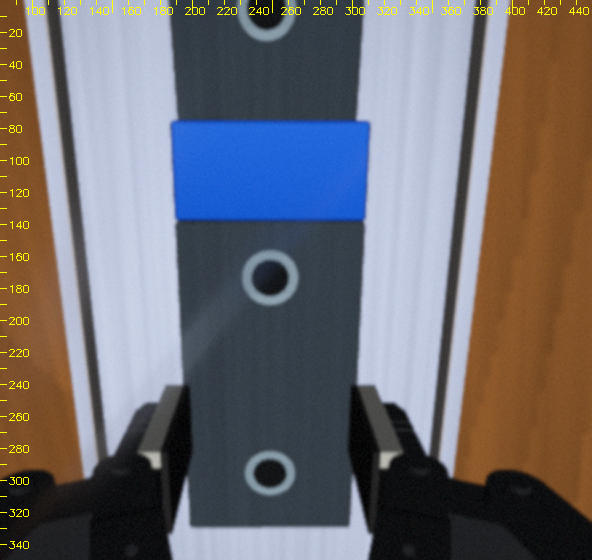

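```bash
python3 - <<'E'
from fit import *
import pickle
c,s=pickle.load(open("g.pkl","rb"))
g=lambda L:[(x/1.6+80-.3,y/1.6-.3) for x,y in L]
f=fit(c,g([(171,122),(369.5,121.5),(349.5,526),(190.5,526)]),s["tcp_pos"][2]+.0035); print(f)
m=np.array([.6292,.1175]); r=relstep(f[0],m); print(r, np.array([0.3,-146])-r)
P=bp(c,g([(59,200),(476,200)]),.017);print("tray mid",relstep(P.mean(0)[:2],m),relstep(P[1][:2],P[0][:2]))
G=bp(c,g([(174.5,100),(358,100)]),.021); print("green mid",relstep(G.mean(0)[:2],m))
E
```

```text
(array([ 0.6126, -0.0281]), 'yaw(+y axis rel world y) deg', np.float64(-6.9), 'L,W', np.float64(0.1187), np.float64(0.0488))
[   0.8 -146.5] [-0.5  0.5]
tray mid [ 1.000e-01 -1.086e+02] [123.6  -0.2]
green mid [ -0.2 -81.1]
```

```bash
python3 -m handwheel '[{"tx":-0.1,"ty":0,"tz":0.2,"spin":0,"claw":4},{"tx":-0.1,"ty":0,"tz":0.5,"spin":0,"claw":4},{"tx":-0.1,"ty":0,"tz":0.8,"spin":0,"claw":4},{"tx":-0.1,"ty":0,"tz":1.0,"spin":0,"claw":4},{"tx":-0.1,"ty":0,"tz":1.2,"spin":0,"claw":4}]' 30
python3 -m handwheel '[{"tx":0,"ty":0,"tz":0.1,"spin":0,"claw":4},{"tx":0,"ty":0,"tz":0.2,"spin":0,"claw":4},{"tx":0,"ty":0,"tz":0.3,"spin":0,"claw":4},{"tx":0,"ty":0,"tz":0.4,"spin":0,"claw":4},{"tx":0,"ty":0,"tz":0.4,"spin":0,"claw":4}]' 25
python3 -m handwheel '[{"tx":0,"ty":0,"tz":0.1,"spin":0,"claw":4},{"tx":0,"ty":0,"tz":0.2,"spin":0,"claw":4},{"tx":0,"ty":0,"tz":0.3,"spin":0,"claw":4},{"tx":0,"ty":0,"tz":0.4,"spin":0,"claw":4},{"tx":0,"ty":0,"tz":0.4,"spin":0,"claw":4}]' 25
python3 - <<'E'
from fit import *
c=snap("wrist"); crop(c,"w26g",80,0,450,350,1.6)
import pickle; pickle.dump((c,sense()),open("g.pkl","wb"))
E
```

```text
t: 22.83
tcp_pos: [0.6079, -0.051, 0.0244]
orientation: [0.0, 0.998, -0.06, -0.0]
contact_force: [-1.5, -1.0, -1.7]
gripper_width: 0.533
t: 23.25
tcp_pos: [0.608, -0.0511, 0.0206]
orientation: [0.0, 0.998, -0.06, 0.0]
contact_force: [-1.5, -2.6, 0.2]
gripper_width: 0.539
t: 23.67
tcp_pos: [0.608, -0.0511, 0.0165]
orientation: [0.0, 0.998, -0.06, 0.0]
contact_force: [-1.4, -4.6, 2.7]
gripper_width: 0.54
```

View pics/w26g.png

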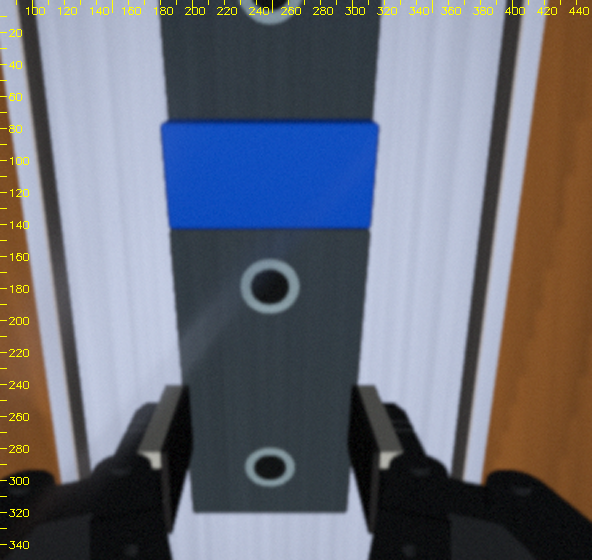

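```bash
python3 -m handwheel '[{"tx":0,"ty":0,"tz":0.1,"spin":0,"claw":4},{"tx":0,"ty":0,"tz":0.1,"spin":0,"claw":4},{"tx":0,"ty":0,"tz":0.2,"spin":0,"claw":4},{"tx":0,"ty":0,"tz":0.2,"spin":0,"claw":4},{"tx":0,"ty":0,"tz":0.2,"spin":0,"claw":4}]' 22
python3 - <<'E'
from fit import *
c=snap("wrist"); crop(c,"w27g",80,0,450,350,1.6)
import pickle
c0,s=pickle.load(open("g.pkl","rb"))
g=lambda L:[(x/1.6+80-.3,y/1.6-.3) for x,y in L]
print(pnp(c0,g([(161.5,124),(378.5,124),(347,512.5),(193.5,512.5)])))
print("level",pnp(c0,g([(171,122),(369.5,121.5),(349.5,526),(190.5,526)])))
E
```

```text
t: 24.13
tcp_pos: [0.6082, -0.051, 0.0157]
orientation: [0.0, 0.998, -0.06, 0.0]
contact_force: [-4.4, -4.2, 10.2]
gripper_width: 0.542
{'pe': array([0.6188, 0.0312, 0.0173]), 'be': array([ 0.6046, -0.0871,  0.0025]), 'tilt': np.float64(7.06), 'yaw': np.float64(-6.86), 'roll': np.float64(0.14), 'err': np.float64(0.17)}
level {'pe': array([0.6188, 0.0304, 0.005 ]), 'be': array([ 0.6043, -0.0887,  0.0087]), 'tilt': np.float64(-1.76), 'yaw': np.float64(-6.92), 'roll': np.float64(0.11), 'err': np.float64(0.19)}
```

View pics/w27g.png

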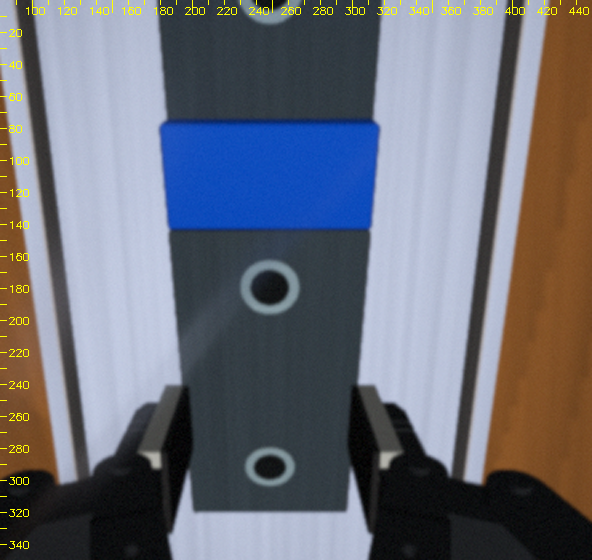

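```bash
python3 -m handwheel '[{"tx":0,"ty":0,"tz":0.1,"spin":0,"claw":4},{"tx":0,"ty":0,"tz":0.1,"spin":0,"claw":4},{"tx":0,"ty":0,"tz":0.1,"spin":0,"claw":4},{"tx":0,"ty":0,"tz":0.1,"spin":0,"claw":4},{"tx":0,"ty":0,"tz":0.1,"spin":0,"claw":4}]' 20
python3 -m handwheel '[{"tx":0,"ty":0,"tz":-0.15,"spin":0,"claw":4},{"tx":0,"ty":0,"tz":-0.15,"spin":0,"claw":4.5},{"tx":0,"ty":0,"tz":-0.15,"spin":0,"claw":5.2},{"tx":0,"ty":0,"tz":-0.15,"spin":0,"claw":6},{"tx":0,"ty":0,"tz":-0.15,"spin":0,"claw":6.5}]' 20
python3 -m handwheel '[{"tx":0,"ty":0,"tz":0,"spin":0,"claw":6.5},{"tx":0,"ty":0,"tz":-1,"spin":0,"claw":6.5},{"tx":0,"ty":0,"tz":-4,"spin":0,"claw":6.5},{"tx":0,"ty":0,"tz":-8,"spin":0,"claw":6.5},{"tx":0,"ty":0,"tz":-12,"spin":0,"claw":6.5}]' 20
python3 -m handwheel '[{"tx":0,"ty":0,"tz":-3,"spin":0,"claw":8},{"tx":0,"ty":0,"tz":-6,"spin":0,"claw":8},{"tx":0,"ty":0,"tz":-6,"spin":0,"claw":8},{"tx":0,"ty":0,"tz":-6,"spin":0,"claw":8},{"tx":0,"ty":0,"tz":-6,"spin":0,"claw":8}]' 20
python3 - <<'E'
from fit import *
c=snap("wrist"); d=snap("side","s28"); crop(c,"w28g",80,0,400,300,2.3); crop(d,"s28g",250,140,330,250,5)
snap("scene","sc28")
import pickle; pickle.dump((c,sense()),open("g.pkl","wb"))
E
```

```text
t: 24.6
tcp_pos: [0.6082, -0.0509, 0.0156]
orientation: [0.0, 0.998, -0.06, 0.0]
contact_force: [-6.4, -3.9, 16.6]
gripper_width: 0.532
t: 25.02
tcp_pos: [0.6081, -0.0491, 0.0147]
orientation: [-0.001, 0.998, -0.06, 0.0]
contact_force: [0.9, 0.0, -0.4]
gripper_width: 0.759
t: 25.43
tcp_pos: [0.6071, -0.0503, 0.1361]
orientation: [-0.0, 0.998, -0.06, -0.001]
contact_force: [1.2, -0.3, -0.8]
gripper_width: 0.762
t: 25.85
tcp_pos: [0.6075, -0.0504, 0.195]
orientation: [-0.0, 0.998, -0.06, -0.0]
contact_force: [-0.3, -0.3, -0.4]
gripper_width: 0.938
```

View pics/w28g.png

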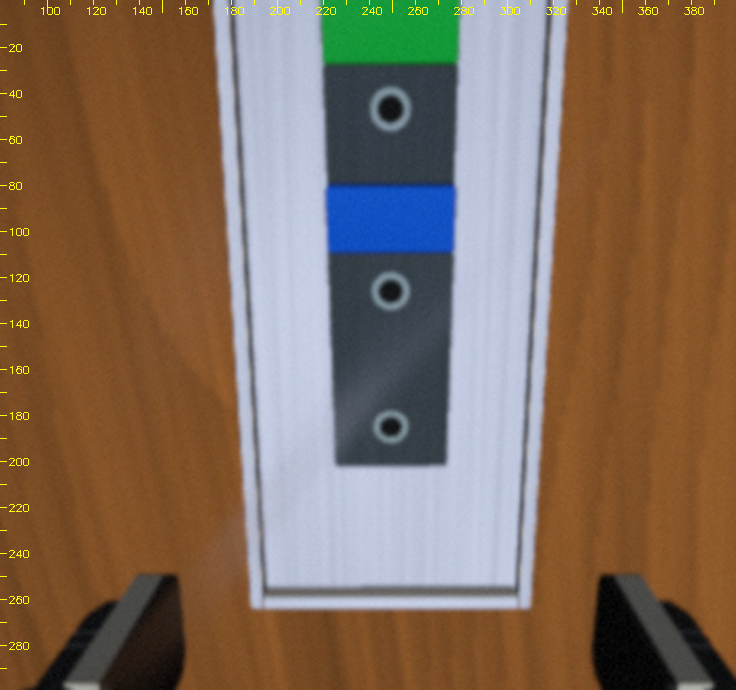

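View pics/s28g.png

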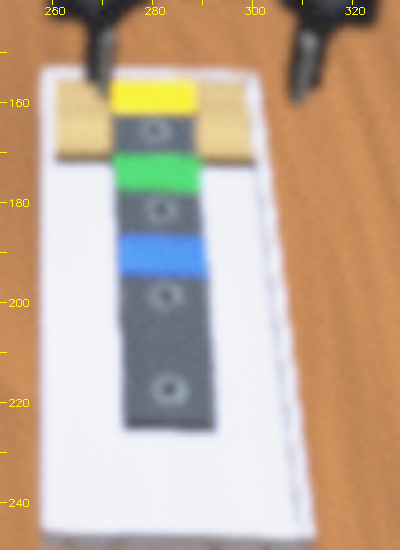

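View pics/s28.png

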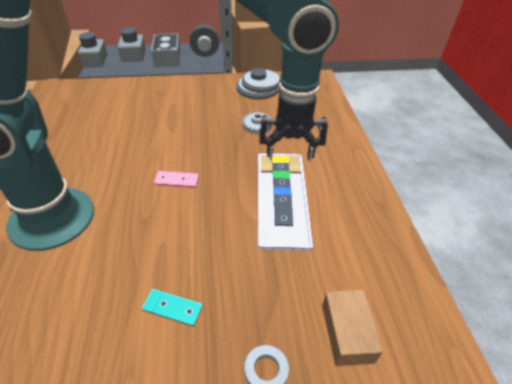

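```bash
python3 - <<'E'
from fit import *
import pickle
c,s=pickle.load(open("g.pkl","rb"))
g=lambda L:[(x/2.3+80-.3,y/2.3-.3) for x,y in L]
m=np.array([.6292,.1175])
A=bp(c,g([(326,185.5),(455.5,185)]),.032);B=bp(c,g([(336,465),(446,464.5)]),.0149)
print("blue painted",relstep(A.mean(0)[:2],m),"bare",relstep(B.mean(0)[:2],m),"(green bare 0.8,-135.8)")
P=bp(c,g([(229,300),(552,300)]),.017);print("tray mid",relstep(P.mean(0)[:2],m))
hand_in()
E
```

```text
blue painted [  0.3 -86.6] bare [   0.5 -204. ] (green bare 0.8,-135.8)
tray mid [   0.3 -131.3]
the job is handed in; nothing more can be done
```

The three plates lie in the tray as an overlapping fan: yellow on the wooden step, green on yellow and blue on green. All painted ends point to the step and every grade colour shows. I handed the job in at about 26 s, with the gripper open and well clear of the tray.

- **Overlaps:** measured with the wrist camera, yellow overlaps the step by about 49 mm, green overlaps yellow by about 50 mm and blue overlaps green by about 49 mm. All three are within 1 mm of the tray's centre line.
- **Setting down:** each plate was pressed until its bare end was on the floor before I opened the fingers, so none was dropped. The highest force I read was about 31 N, when the fingertips pressed on the bench while gripping yellow.
- **Bystanders:** in the last side picture the gear, bearing, carton and both look-alikes look the same as at the start. I checked this by eye only.
- **What went wrong:** the first grasp of green closed too high and slipped off the plate on the bench. I measured it again, found it had not moved more than about 0.3 mm, and gripped it lower.
- **What disagreed:** the side and wrist cameras differed by about 4–5 mm in y, and the wrist camera was off by about 2 mm in x. I measured the plates against the step with the wrist camera alone, which cancels most of this.

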